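Lock a banjo neck in its jig and tug-test the pin

TASK

Take the waisted pin (the one with the narrow neck under its tall round grip) from the wooden rack and press it down into the hole of the jig that holds the banjo neck, fully home, so that the spring clip snaps shut around its neck. Then prove that it is retained: grip it and tug it straight up with a steady pull of about 12 N for about a second, never loading the clip with more than 25 N. Leave the pin locked in the jig and let go; leave the other pins, the mug and the screwdriver where they are.

Things in the scene. Friction and masses are not known exactly. Their poses are not given: they have to be found in the camera images.
- pin: Waisted locking pin, 94 mm long, about 80 g, upright in one of the rack's holes. Origin: centre of its lower tip, z up the pin. From the tip: steel cone, 7 to 20 mm diameter (height 0-14 mm); steel shaft, 20 mm (14-36 mm), ending in a flat shoulder; narrow steel neck, 11 mm (36-54 mm); dark wooden round grip, 24 mm (54-94 mm).
- jig: Fixed wooden jig: plywood base 130 by 110 by 10 mm; on it a dark block 76 (x) by 60 (y) mm, its top 46 mm above the jig's underside. Origin: centre of the underside, z up. A banjo neck runs off along +y for 0.58 m, nowhere above 60 mm. A pin fully home stands in the block's hole with its tip 9 mm, its grip 63 to 103 mm, above the jig's origin.
- hole (a point): Centre of the mouth of the round hole in the middle of the jig's block, on the block's top face, 46 mm above the jig's underside; axes as the jig's. The hole is 22 mm wide and 37 mm deep.
- clip: Steel spring clip on the block. Origin: hole's mouth; axes as the jig's. Two jaws 6 mm thick slide apart along x; shut, 14 mm apart. Their undersides are 2 to 7 mm above the block: set by hand, not measured. The pin forces them open (3 to 12 N push); near home they snap over its shoulder. A locked pin lifts 3 to 8 mm, then stops hard on the jaws. Housings at x = +-32 mm, 15 mm high.
- rack: Fixed light wooden rack 200 (x) by 56 (y) by 34 mm, origin at the centre of its underside, z up. Three holes 22.5 mm wide and 26 mm deep along its x axis at -70, 0 and +70 mm; a pin stands with its tip 8 mm above the rack's underside.
- plain_pin: Bystander in the rack: straight pin without a neck, shaft 20 mm diameter, 68 mm long, flat disc head 36 mm wide. Origin at its lower tip.
- square_pin: Bystander in the rack: straight pin without a neck, shaft 20 mm diameter, 70 mm long, square head 26 mm wide. Origin at its lower tip.
- mug: Bystander: white mug 80 mm wide, 90 mm high, origin at the centre of its underside.
- screwdriver: Bystander: screwdriver lying on the bench along its x axis, origin under its middle.
There are look-alikes about, which are no part of the job. Leave any pink, red or turquoise look-alike of the pin alone.

How it is judged:
By the outcome, as a careful person would: the job done as asked, in the order asked, and still so for the second after the job is handed in, with the robot touching nothing.
It also fails if it takes over 64 s, if anything falls off the work surface, if the arm or the gripper's body presses on something with over 40 N, if the wrist force passes 120 N, or if a joint passes its speed limit or range.

ROBOT

A 6-joint arm with a two-finger parallel gripper is mounted at the origin on the work surface. World frame = base frame: x ahead of the robot, y to its left, z up, the work surface at z = 0. Lengths are in m, angles in rad, forces in N, time in s.
With the tool pointing down it reaches from about 0.375 to 0.9 m from the base axis. Payload 3.1 kg.
Tool frame: the origin (TCP) lies at the very end of the fingers, on their centre line; the grasp point (between the pads) lies 19 mm behind it; z points along the fingers, y is the direction in which the jaws open and shut (so a half turn about z gives the same grasp; the last joint's range is limited). The gripper opens to 87 mm and grips with 3 to 60 N. Pads are 19 mm wide; open, the fingers measure 117 mm over their backs; the gripper's body (75 mm by 190 mm) begins 51 mm behind the grasp point.
Start: joints at [1.087, 0.527, 1.433, -0, 1.181, -0.178], TCP at [0.188, 0.596, 0.223] pointing down, gripper open.
Joint ranges: [-3.08, 3.08], [-0.75, 2.2], [0.22, 2.44], [-1.43, 4.57], [0, 2.65], [-2.85, 2.85]. Speed limits (rad/s): [2.79, 2.79, 3.14, 3.14, 3.14, 3.14].

INTERFACE

Orientations are given as a unit quaternion [x, y, z, w].
In Python, from rig import robot gives the robot as it stands. The module is installed in compiled form; this text tells all that it offers.
- The arm moves only by the tool send_rows, never from a script. Its argument "deltas" is a list of rows, each an object of numbers: "tx", "ty", "tz": the shift along the tool's x, y, z in cm; "rx", "ry", "rz": the turn, a rotation vector about the tool's x, y, z in rad. A call has 1 to 5 rows; each row is the pose to reach, as a shift and turn from the pose commanded when the call began, along the tool's axes at that moment; what a row does not reach only later rows make up. A row lasts 1/12 s, in which the tool goes at most 41.7 mm and 7.16 degrees, less where a joint would pass 70% of its speed; a pose out of reach is approached as far as the arm can. A call with a gripper value outside its range is refused whole. "claw" is the finger opening in cm, from 0 to 8.7, set as the call begins (left out, the last holds). The fingers move at their own pace and stop on an object; "squeeze" is the grip in N (left out, the last holds). Time passes only in rows, so rows that repeat a pose let the fingers close. It gives the time, the measured TCP pose, the force and the opening at its end, in the units of the state.
- robot.get_obs(): the state, without advancing time (a new reading comes with each control period).
- robot.camera(name): name is "scene" or "top"; returns a dict with "color" (400x640x3 uint8, red, green, blue), "z_map" (400x640 float32, m along the optical axis (not along the pixel's ray), 0 where there is no reading), "intrinsics" (3x3 intrinsics, pixels), "distortion" ([k1, k2, p1, p2, k3] as OpenCV has them; the pictures are not rectified), "R" (3x3) and "t" (3): a world point X has camera coordinates R X + t. Camera axes: x right, y down, z forward; pixel columns grow to the right and rows downward; lengths in m; the calibration is good to about 2 mm. A picture is of the moment at which its call begins.
- robot.hand_in(): hands the job in, once; it reports no verdict.
Trained networks look in the newest picture that a camera, given by its name, has taken for a name from the list of things; names that differ only in an ending like _2 or _b are one class to them, and where a whole thing is asked for, a point or a joint stands for the part that bears it (a point fixed in the world has none). Each returns a list of dicts, best first, with "p" (0 to 1); they miss things now and then, are a little off and sometimes report something else, mostly with a low value. They report only what shows in the picture. A call takes as long as a camera call. They do not tell look-alikes from the thing itself.
- robot.outline_of(label, camera): "pixels" (400x640 bool, what is visible of it) and "xy" ([column, row] in pixels, amid what is visible of it).
- robot.tip_of(label, camera): "xy" ([column, row] in pixels: a listed point, or the origin of a listed thing).
The state is a dict: "time": time; "q": joint angles; "joint_velocities": joint speeds; "joint_torque": joint torques, N m; "position": TCP position; "tool_rot": TCP orientation; "ft_force": force on the tool from outside, world axes, zero at the start; "moment": the same for the moment, N m; "grip_width": finger opening in m.
Only numpy, scipy, OpenCV 4.12 (cv2) and the standard library are available. Lean on these libraries where they do the work, as an engineer would, in place of code of your own. Each camera call takes 0.05 s, during which the arm holds its last target.

## Working session

There is one attempt and no reset: what is moved stays moved. The work goes in short steps, Python scripts to look and compute and a tool call to move; the robot and the scene stay as the last step left them, time stands still between calls to the robot, and variables do not carry over. Pictures are saved under pics/ and viewed, and the job is handed in when it is done.

Besides the shell and the picture viewer there is one more tool, called after "Request:" in YAML: its name, and indented under it one key for each argument. send_rows: Moves the arm, as the interface text tells. Its arguments: {"type":"object","properties":{"deltas":{"type":"array","items":{"type":"object","properties":{"tx":{"type":"number"},"ty":{"type":"number"},"tz":{"type":"number"},"rx":{"type":"number"},"ry":{"type":"number"},"rz":{"type":"number"}}}},"claw":{"type":"number"},"squeeze":{"type":"number"}},"required":["deltas"]}

```bash
mkdir -p pics; ls; python3 - <<'E'
from rig import robot
import cv2,numpy as np
o=robot.get_obs();print(o)
for n in("scene","top"):
    c=robot.camera(n);cv2.imwrite(f"pics/{n}0.png",c["color"][:,:,::-1]);np.savez(f"{n}0.npz",**c)
    print(n,c["intrinsics"],c["distortion"],c["R"],c["t"])
    for l in("pin","jig","rack","hole","clip"):
        print(l,[(round(d["p"],2),np.round(d["xy"])) for d in robot.tip_of(l,n)],[(round(d["p"],2),np.round(d["xy"])) for d in (robot.outline_of(l,n))])
E
```

```text
pics
{'time': 0.0, 'q': array([ 1.08749229e+00,  5.28456622e-01,  1.43390100e+00, -2.72776503e-05,
        1.18137071e+00, -1.78509023e-01]), 'joint_velocities': array([ 1.20233408e-03, -6.94001395e-04,  1.37018385e-03,  7.78393617e-05,
        1.02895606e-03, -1.19145512e-03]), 'joint_torque': array([-1.87405429e-03, -4.40038204e+01, -1.76589471e+01,  6.34172349e-02,
        5.83237270e-02, -1.29385617e-04]), 'position': array([0.18720281, 0.59554412, 0.2215779 ]), 'tool_rot': array([ 1.51803067e-01,  9.88410182e-01, -1.01400539e-03, -3.35013860e-04]), 'ft_force': array([ 0.1470795 , -0.38296398, -0.21590766]), 'moment': array([ 0.01173074, -0.00522763, -0.00200282]), 'grip_width': 0.086634239931431}
scene [[374.44035246   0.         324.65447727]
 [  0.         374.44035246 201.9240408 ]
 [  0.           0.           1.        ]] [0.01249993 0.         0.         0.         0.        ] [[ 0.42124857  0.90675094 -0.01877171]
 [ 0.56097773 -0.27676472 -0.78019566]
 [-0.71263849  0.3181258  -0.62525383]] [-0.11109819 -0.36726348  1.27900027]
pin [(0.89, array([342., 241.])), (0.87, ar
[... 655 characters left out ...]
         0.         0.         0.        ] [[ 2.68952720e-02 -9.99638172e-01  4.11112855e-04]
 [-9.94828251e-01 -2.68061524e-02 -9.79703124e-02]
 [ 9.79458844e-02  2.22595152e-03 -9.95189253e-01]] [-0.1892943   0.61529324  1.09465234]
pin [(0.68, array([394., 211.])), (0.58, array([345., 202.])), (0.47, array([357., 168.])), (0.45, array([322., 162.]))] [(0.62, array([325., 155.])), (0.56, array([359., 164.])), (0.5, array([400., 206.]))]
jig [] [(0.67, array([148., 240.]))]
rack [(0.8, array([354., 234.]))] [(0.73, array([355., 226.]))]
hole [(0.83, array([205., 223.]))] [(0.8, array([139., 237.]))]
clip [(0.66, array([205., 223.]))] [(0.64, array([205., 226.])), (0.6, array([276., 126.]))]
```

```bash
python3 - <<'E'
import cv2,numpy as np
for n,(a,b,c,d) in {"scene":(200,480,120,290),"top":(100,450,110,290)}.items():
    i=cv2.imread(f"pics/{n}0.png");i=i[c:d,a:b];cv2.imwrite(f"pics/{n}0c.png",cv2.resize(i,None,fx=800/(b-a)*0.99,fy=800/(b-a)*.99,interpolation=cv2.INTER_CUBIC))
E
```

```text
(no output)
```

View pics/scene0.png

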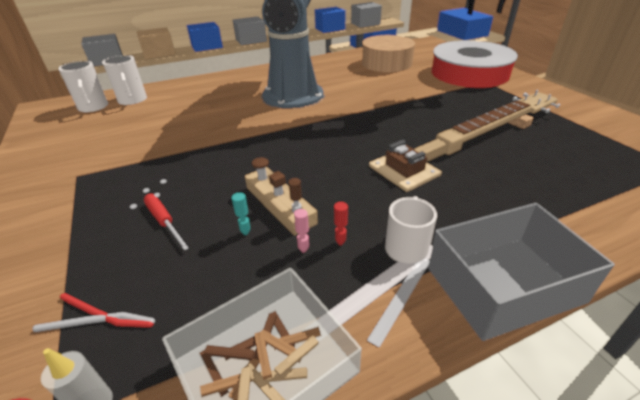

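View pics/top0.png

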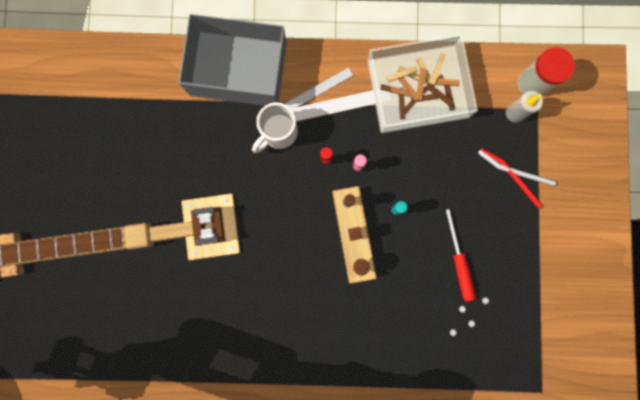

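```bash
sleep 1
```

```text
(no output)
```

View pics/scene0c.png

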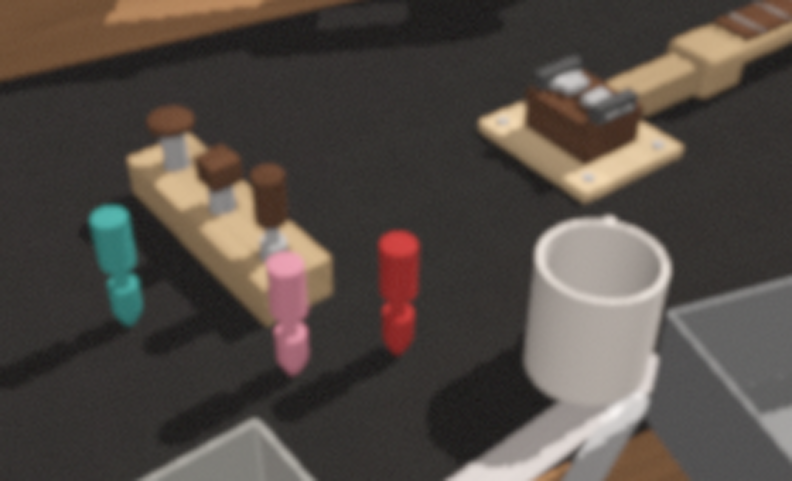

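View pics/top0c.png

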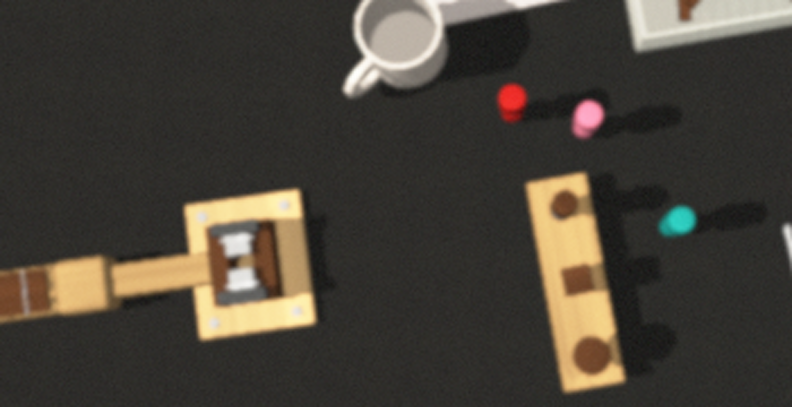

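The scene picture shows these candidates for the pin: the dark wooden grip with a neck at the near end of the rack (scene 295,190; top 349,200), turquoise (242,214), pink (302,230) and red (341,222). The last three stand on the bench and are look-alikes. In the rack, the disc-head pin is at (261,163) and the square-head pin at (277,180). I choose the round tall grip at scene (295,190). The jig block is at scene (406,155), top (207,225).

```bash
cat > h.py <<'E'
import numpy as np,cv2
def load(n): return dict(np.load(n))
def proj(c,X):
    X=np.atleast_2d(np.asarray(X,float));rv,_=cv2.Rodrigues(c["R"]);return cv2.projectPoints(X,rv,c["t"],c["intrinsics"],c["distortion"])[0][:,0]
def onplane(c,uv,z):
    p=cv2.undistortPoints(np.array(uv,float).reshape(-1,1,2),c["intrinsics"],c["distortion"])[:,0]
    d=np.c_[p,np.ones(len(p))]@c["R"]; o=-c["R"].T@c["t"]
    s=(z-o[2])/d[:,2]; return o+s[:,None]*d
def cloud(c):
    h,w=c["z_map"].shape;uv=np.stack(np.meshgrid(np.arange(w),np.arange(h)),-1).reshape(-1,1,2).astype(float)
    p=cv2.undistortPoints(uv,c["intrinsics"],c["distortion"])[:,0];z=c["z_map"].reshape(-1,1)
    P=(np.c_[p,np.ones(len(p))]*z-c["t"])@c["R"];P[z[:,0]==0]=np.nan
    return P.reshape(h,w,3)
E
python3 - <<'E'
from h import *
t=load("top0.npz");s=load("scene0.npz")
P=cloud(t);S=cloud(s)
def rep(name,Pp,m):
    q=Pp[m];print(name,len(q),np.nanmedian(q,0).round(4),np.nanmin(q,0).round(4),np.nanmax(q,0).round(4))
# top: boxes
def box(c0,c1,r0,r1,Pp,zl,zh):
    m=np.zeros(Pp.shape[:2],bool);m[r0:r1,c0:c1]=1
    return m&(Pp[...,2]>zl)&(Pp[...,2]<zh)
rep("pin top",P,box(335,365,188,215,P,.085,.12))
m=box(325,385,180,290,P,.026,.042);rep("rack top",P,m)
r=cv2.minAreaRect(P[m][:,:2].astype(np.float32)*1000);print(r)
m=box(170,250,185,270,P,.005,.018);rep("jigbase",P,m);print(cv2.minAreaRect(P[box(175,245,185,270,P,.005,.08)][:,:2].astype(np.float32)*1000))
m=box(185,235,200,255,P,.04,.075);rep("block",P,m);print(cv2.minAreaRect(P[m][:,:2].astype(np.float32)*1000))
rep("bench",P,box(260,320,200,300,P,-.05,.05))
rep("pin grip sc",S,box(288,303,178,200,S,.05,.12))
print("hole",onplane(t,[205,223],.046),onplane(s,[406,156],.046))
print("pin", onplane(t,[349,200],.102))
E
```

```text
pin top 112 [ 0.6135 -0.2274  0.1018] [ 0.6024 -0.2379  0.0857] [ 0.6243 -0.2157  0.1074]
rack top 1900 [ 0.5512 -0.2397  0.0347] [ 0.4431 -0.288   0.0263] [ 0.6474 -0.1939  0.0417]
((545.88818359375, -241.63272094726562), (199.8542938232422, 56.33797836303711), 11.754959106445312)
jigbase 1970 [0.5555 0.061  0.0103] [ 0.4616 -0.0109  0.005 ] [0.6482 0.1678 0.0179]
((553.7098388671875, 75.72966766357422), (185.24417114257812, 152.98190307617188), 1.5491981506347656)
block 1049 [0.5538 0.0744 0.0494] [0.5125 0.0391 0.04  ] [0.597  0.1213 0.0667]
((553.6163940429688, 82.91045379638672), (77.82500457763672, 77.01020050048828), 9.769749641418457)
bench 5980 [ 0.5084 -0.1016  0.0014] [ 0.399  -0.1697 -0.0062] [ 0.6196 -0.0321  0.0092]
pin grip sc 257 [ 0.622  -0.2275  0.0902] [ 0.6032 -0.2368  0.0635] [ 0.6273 -0.213   0.1033]
hole [[0.55973169 0.07719126 0.046     ]] [[0.5630763  0.07050098 0.046     ]]
pin [[ 0.61173756 -0.22564331  0.102     ]]
```

```bash
python3 - <<'E'
import cv2
i=cv2.imread("pics/scene0.png")[165:260,225:325];a=cv2.resize(i,None,fx=5,fy=5,interpolation=cv2.INTER_CUBIC)
cv2.imwrite("pics/c1.png",a)
i=cv2.imread("pics/scene0.png")[130:195,360:450];b=cv2.resize(i,None,fx=8,fy=8,interpolation=cv2.INTER_CUBIC)
cv2.imwrite("pics/c2.png",b)
i=cv2.imread("pics/top0.png")[185:265,175:245];b=cv2.resize(i,None,fx=7,fy=7,interpolation=cv2.INTER_CUBIC)
cv2.imwrite("pics/c3.png",b)
E
```

```text
(no output)
```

View pics/c1.png

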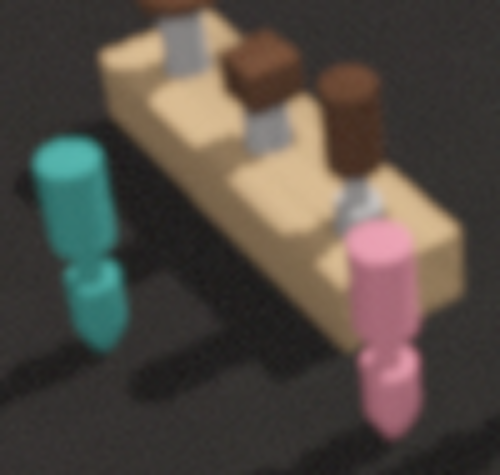

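View pics/c2.png

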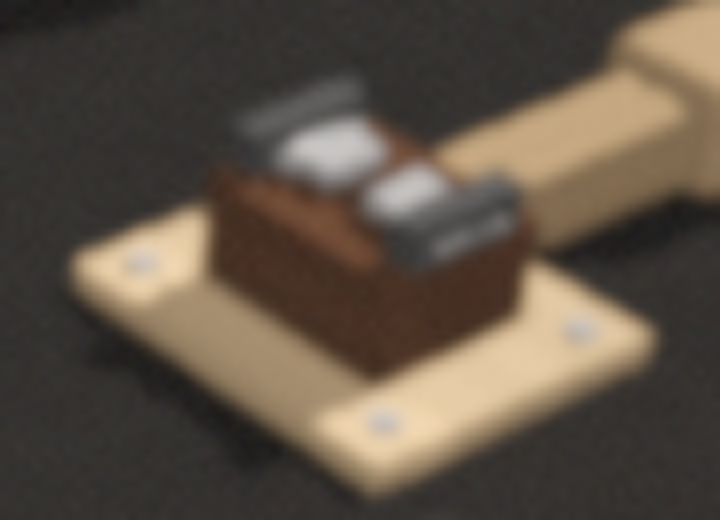

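View pics/c3.png

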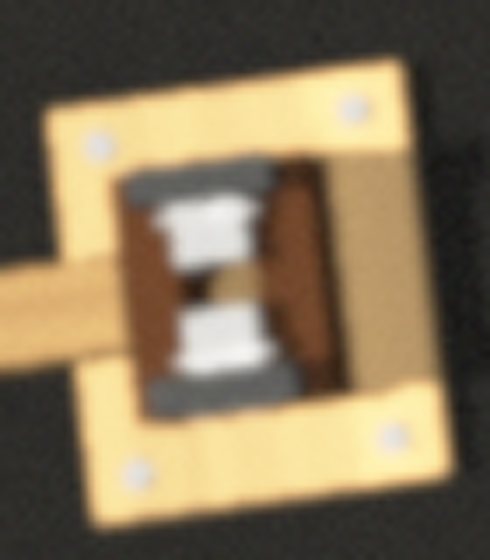

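The crop confirms it: dark round grip, narrow steel neck, in the rack's near-end hole. The jig's clip is open and empty. Next I fit the jig pose from its base corners in both cameras.

```bash
python3 - <<'E'
from h import *
from scipy.optimize import least_squares
t=load("top0.npz");s=load("scene0.npz")
o=.5
tc=np.array([(45,105),(407,58),(454,478),(95,527)])/7+[175,185]-.43
sc=np.array([(68,262),(375,492),(660,335)])/8+[360,130]-.44
print(onplane(t,tc,.01).round(4));print(onplane(s,sc,.01).round(4))
print("blk",onplane(s,np.array([(212,172),(375,270)])/8+[360,130]-.44,.046))
# top corners order: (left,up)=(+x? y+)...
L=np.array([[65,55],[65,-55],[-65,-55],[-65,55]])/1000.
def W(p,l,z): 
    c,sn=np.cos(p[2]),np.sin(p[2]);return np.c_[p[0]+c*l[:,0]-sn*l[:,1],p[1]+sn*l[:,0]+c*l[:,1],np.full(len(l),z)]
def rt(p): return (proj(t,W(p,L,.01))-tc).ravel()
def rs(p): return (proj(s,W(p,L[[1,2,3]] if 0 else L[idx],.01))-sc).ravel()
p0=[.56,.077,.13]
print(proj(s,W(p0,L,.01)))
pr=proj(s,W(p0,L,.01));idx=[int(np.argmin(np.linalg.norm(pr-c,axis=1))) for c in sc];print(idx)
for f in (rt,rs,lambda p:np.r_[rt(p),rs(p)]):
    r=least_squares(f,p0);print(r.x,r.fun.round(1))
# clip jaw/hole center top
# pin fit in scene: grip cylinder center
for n,c in(("top",t),("scene",s)):
    print(n,proj(c,[[.6135,-.2274,.102],[.6135,-.2274,.062],[.6135,-.2274,.044]]).round(1))
E
```

```text
[[0.6116 0.1407 0.01  ]
 [0.6296 0.0276 0.01  ]
 [0.4981 0.0071 0.01  ]
 [0.4801 0.118  0.01  ]]
[[0.4993 0.0083 0.01  ]
 [0.6382 0.025  0.01  ]
 [0.6114 0.1435 0.01  ]]
blk [[0.52352486 0.04118046 0.046     ]
 [0.58945145 0.0535518  0.046     ]]
[[442.46119967 173.07892225]
 [406.91568243 188.73190845]
 [370.79110282 162.40503655]
 [404.78272639 149.37890362]]
[2, 1, 0]
[0.5548071  0.07335764 0.16143905] [ 1.2  0.7 -0.9  0.8 -0.7 -0.7  0.4 -0.8]
[0.55957639 0.07270251 0.16999605] [ 0.9  1.2  0.3 -1.8 -1.1  1.2]
[0.5560189  0.0737484  0.16596847] [ 0.9  0.3 -1.2  0.2 -0.7 -1.4  0.4 -1.3  0.5  0.3 -0.4 -2.8 -1.7  0.4]
top [[349.9 199.2]
 [348.9 201. ]
 [348.5 201.8]]
scene [[292.4 180.8]
 [293.9 197.5]
 [294.5 204.7]]
```

```bash
cat > fit.py <<'E'
from h import *
from scipy.optimize import least_squares
t=load("top0.npz");s=load("scene0.npz")
def W(p,l,z):
    c,sn=np.cos(p[2]),np.sin(p[2]);l=np.atleast_2d(l);return np.c_[p[0]+c*l[:,0]-sn*l[:,1],p[1]+sn*l[:,0]+c*l[:,1],np.full(len(l),z)]
def edges(c,p,segs,z,rng=4):
    """signed pixel offset of the strongest gradient along normals of predicted edges"""
    g=cv2.GaussianBlur(cv2.cvtColor(c["color"],cv2.COLOR_RGB2GRAY).astype(np.float32),(0,0),.7)
    out=[]
    for a,b in segs:
        pts=W(p,np.array(a)+(np.array(b)-a)*np.linspace(.12,.88,25)[:,None],z)
        uv=proj(c,pts);d=uv[-1]-uv[0];n=np.array([-d[1],d[0]])/np.linalg.norm(d)
        k=np.arange(-rng,rng+.01,.25)
        prof=np.array([[0]]) 
        q=(uv[:,None]+k[None,:,None]*n).astype(np.float32)
        v=cv2.remap(g,q[...,0],q[...,1],cv2.INTER_LINEAR)
        gr=np.abs(np.gradient(v,axis=1));i=gr.argmax(1)
        for j in range(25):
            if gr[j,i[j]]>4: 
                w=gr[j]**4;out.append((pts[j],uv[j]+(k*w).sum()/w.sum()*n,n))
    return out
E
python3 - <<'E'
from fit import *
L=.065;M=.055
p=np.array([.556,.0735,.163])
segT=[((L,M),(L,-M)),((L,-M),(-L,-M)),((-L,-M),(-L,M))]
segS=segT[:]
for cams in (["t"],["s"],["t","s"]):
  p=np.array([.556,.0735,.163])
  for it in range(6):
    obs=[]
    if "t" in cams: obs+=[(t,*e) for e in edges(t,p,segT,.01)]
    if "s" in cams: obs+=[(s,*e) for e in edges(s,p,[((L,-M),(-L,-M)),((L,M),(L,-M))],.01)]
    c,sn=np.cos(p[2]),np.sin(p[2]);R=np.array([[c,-sn],[sn,c]])
    loc=[R.T@(o[1][:2]-p[:2]) for o in obs]
    f=lambda q:np.array([(proj(o[0],W(q,l,.01))[0]-o[2])@o[3] for o,l in zip(obs,loc)])
    r=least_squares(f,p,loss="soft_l1",f_scale=.5);p=r.x
  print(cams,p,len(obs),np.sqrt(np.mean(f(p)**2)))
  i=t["color"][:,:,::-1].copy()
  if cams==["t"]:
    big=cv2.resize(i[185:265,170:250],None,fx=7,fy=7,interpolation=cv2.INTER_CUBIC)
    def dr(pts,z,col):
        uv=((proj(t,W(p,np.array(pts),z))-[170,185]+.5)*7).astype(int);cv2.polylines(big,[uv],True,col,1)
    dr([(L,M),(L,-M),(-L,-M),(-L,M)],.01,(0,255,0));dr([(.038,.03),(.038,-.03),(-.038,-.03),(-.038,.03)],.046,(255,0,0))
    a=np.linspace(0,6.28,40);dr(np.c_[np.cos(a),np.sin(a)]*.011,.046,(0,0,255))
    cv2.imwrite("pics/fit1.png",big)
E
```

```text
['t'] [0.55484505 0.07288448 0.16742333] 75 0.47267843583939845
['s'] [0.56318037 0.06703163 0.17797854] 50 0.39480955960420405
['t', 's'] [0.55599473 0.07218558 0.16838207] 125 1.3221017190982975
```

View pics/fit1.png

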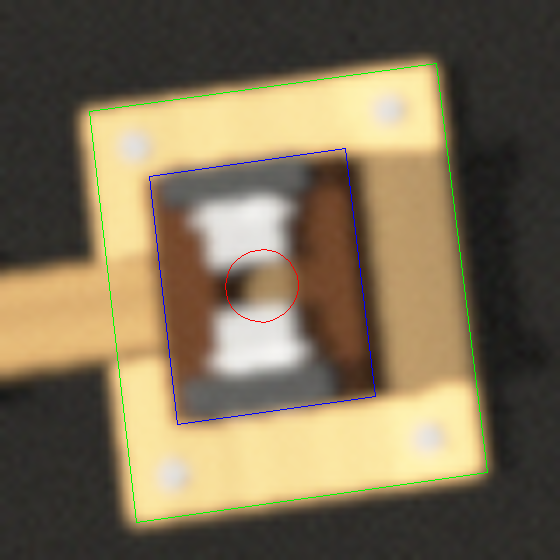

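```bash
cat > go.py <<'E'
from h import *
from scipy.spatial.transform import Rotation as Ro
def Rt(ang): # tool-down, tool y at world angle ang
    y=np.array([np.cos(ang),np.sin(ang),0]);z=np.array([0,0,-1.]);x=np.cross(y,z);return Ro.from_matrix(np.c_[x,y,z])
def step(p,r,tp,tr):
    d=r.inv().apply(np.array(tp)-p)*100;rv=(r.inv()*tr).as_rotvec();return d.round(2),rv.round(3)
E
python3 - <<'E'
from go import *;from rig import robot
t=load("top0.npz")
for n,uv in (("pink",(360,161)),("turq",(400,207)),("red",(326,155))): print(n,onplane(t,uv,.094).round(3))
o=robot.get_obs();p=o["position"];r=Ro.from_quat(o["tool_rot"])
T=np.array([.6135,-.2274,.18]);a0=1.265;a1=-1.366
N=5;p0=p.copy();c=p;cr=r
for k in range(1,N+1):
    f=k/N;tp=p0+(T-p0)*f;tr=Rt(a0+(a1-a0)*f)
    print(step(c,cr,tp,tr),tp.round(3));c,cr=tp,tr
E
```

```text
pink [[ 0.694 -0.247  0.094]]
turq [[ 0.601 -0.331  0.094]]
red [[ 0.705 -0.176  0.094]]
(array([-13.07, -13.16,   0.85]), array([ 0.   , -0.   ,  0.527])) [0.273 0.431 0.214]
(array([-17.91,  -4.79,   0.85]), array([0.   , 0.   , 0.526])) [0.358 0.267 0.206]
(array([-17.9 ,   4.85,   0.85]), array([0.   , 0.   , 0.526])) [0.443 0.102 0.197]
(array([-13.04,  13.19,   0.85]), array([0.   , 0.   , 0.526])) [ 0.528 -0.063  0.189]
(array([-4.65, 17.95,  0.85]), array([0.   , 0.   , 0.526])) [ 0.614 -0.227  0.18 ]
```

Request:
send_rows:
  deltas:
    - {"tx": -13.1, "ty": -13.2, "tz": 0.85, "rz": 0.526}
    - {"tx": -13.1, "ty": -13.2, "tz": 0.85, "rz": 0.526}
    - {"tx": -13.1, "ty": -13.2, "tz": 0.85, "rz": 0.526}
    - {"tx": -13.1, "ty": -13.2, "tz": 0.85, "rz": 0.526}
    - {"tx": -13.1, "ty": -13.2, "tz": 0.85, "rz": 0.526}
  claw: 5
  squeeze: 30

```text
schema error: expected keys tx, ty, tz, rx, ry, rz
```

Request:
send_rows:
  deltas:
    - {"tx": -17.9, "ty": -4.8, "tz": 0.85, "rz": 0.526}
    - {"tx": -17.9, "ty": -4.8, "tz": 0.85, "rz": 0.526}
    - {"tx": -17.9, "ty": -4.8, "tz": 0.85, "rz": 0.526}
    - {"tx": -17.9, "ty": -4.8, "tz": 0.85, "rz": 0.526}
    - {"tx": -17.9, "ty": -4.8, "tz": 0.85, "rz": 0.526}

```text
schema error: expected keys tx, ty, tz, rx, ry, rz
```

Request:
send_rows:
  deltas:
    - {"tx": -17.9, "ty": 4.85, "tz": 0.85, "rz": 0.526}
    - {"tx": -17.9, "ty": 4.85, "tz": 0.85, "rz": 0.526}
    - {"tx": -17.9, "ty": 4.85, "tz": 0.85, "rz": 0.526}
    - {"tx": -17.9, "ty": 4.85, "tz": 0.85, "rz": 0.526}
    - {"tx": -17.9, "ty": 4.85, "tz": 0.85, "rz": 0.526}

```text
schema error: expected keys tx, ty, tz, rx, ry, rz
```

Request:
send_rows:
  deltas:
    - {"tx": -13.0, "ty": 13.2, "tz": 0.85, "rz": 0.526}
    - {"tx": -13.0, "ty": 13.2, "tz": 0.85, "rz": 0.526}
    - {"tx": -13.0, "ty": 13.2, "tz": 0.85, "rz": 0.526}
    - {"tx": -13.0, "ty": 13.2, "tz": 0.85, "rz": 0.526}
    - {"tx": -13.0, "ty": 13.2, "tz": 0.85, "rz": 0.526}

```text
schema error: expected keys tx, ty, tz, rx, ry, rz
```

Request:
send_rows:
  deltas:
    - {"tx": -4.65, "ty": 17.95, "tz": 0.85, "rz": 0.526}
    - {"tx": -4.65, "ty": 17.95, "tz": 0.85, "rz": 0.526}
    - {"tx": -4.65, "ty": 17.95, "tz": 0.85, "rz": 0.526}
    - {"tx": -4.65, "ty": 17.95, "tz": 0.85, "rz": 0.526}
    - {"tx": -4.65, "ty": 17.95, "tz": 0.85, "rz": 0.526}

```text
schema error: expected keys tx, ty, tz, rx, ry, rz
```

```bash
python3 - <<'E'
from go import *;from rig import robot
import pickle
o=robot.get_obs();p=o["position"];r=Ro.from_quat(o["tool_rot"]);print(o["time"],p,r.as_matrix().round(3),o["grip_width"],o["ft_force"],o["q"].round(3))
print(step(p,r,[.6135,-.2274,.13],Rt(-1.366)))
for n in("scene","top"):
    c=robot.camera(n);np.savez(f"{n}1.npz",**c)
    if n=="scene": a=c["color"][110:270,200:420];a=cv2.resize(a,None,fx=3.5,fy=3.5)
    else: a=c["color"][100:300,200:480];a=cv2.resize(a,None,fx=2.8,fy=2.8)
    cv2.imwrite(f"pics/{n}1.png",a[:,:,::-1])
E
```

```text
1.1 [0.18750465 0.59619843 0.22254394] [[-0.954  0.3   -0.   ]
 [ 0.3    0.954  0.   ]
 [ 0.     0.    -1.   ]] 0.08675609154472926 [ 0.04240334 -1.06037561  0.77222274] [ 1.088  0.528  1.433  0.     1.181 -0.179]
(array([-65.35, -65.78,   9.25]), array([-0.   , -0.   ,  2.632]))
```

View pics/scene1.png

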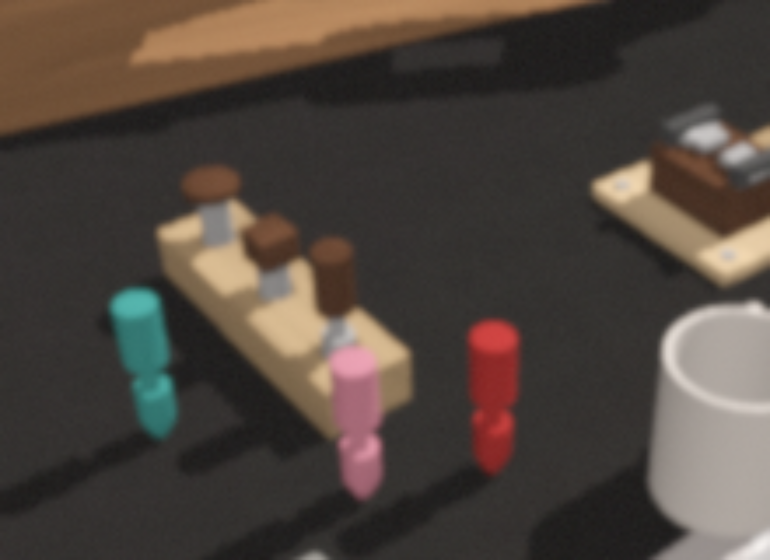

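View pics/top1.png

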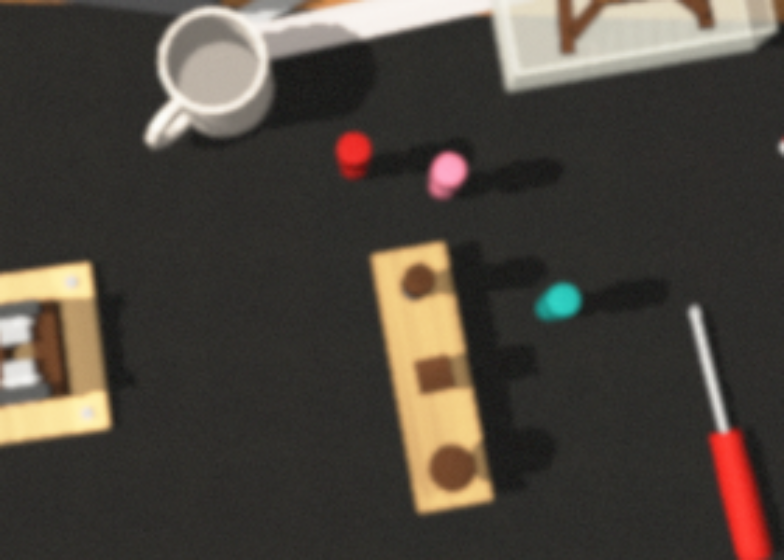

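The calls were refused: all six keys are required. Nothing moved, and the pictures show the scene unchanged. I'll resend with full rows.

Request:
send_rows:
  deltas:
    - {"tx": -13.1, "ty": -13.2, "tz": 0.85, "rx": 0, "ry": 0, "rz": 0.526}
    - {"tx": -13.1, "ty": -13.2, "tz": 0.85, "rx": 0, "ry": 0, "rz": 0.526}
    - {"tx": -13.1, "ty": -13.2, "tz": 0.85, "rx": 0, "ry": 0, "rz": 0.526}
    - {"tx": -13.1, "ty": -13.2, "tz": 0.85, "rx": 0, "ry": 0, "rz": 0.526}
    - {"tx": -13.1, "ty": -13.2, "tz": 0.85, "rx": 0, "ry": 0, "rz": 0.526}
  claw: 5
  squeeze: 30

```text
time: 1.62
position: [0.2736, 0.427, 0.2138]
tool_rot: [0.406, 0.914, -0.001, 0.0]
ft_force: [-0.0, 0.1, -0.1]
grip_width: 0.0615
```

Tracking as expected.

Request:
send_rows:
  deltas:
    - {"tx": -17.9, "ty": -4.8, "tz": 0.85, "rx": 0, "ry": 0, "rz": 0.526}
    - {"tx": -17.9, "ty": -4.8, "tz": 0.85, "rx": 0, "ry": 0, "rz": 0.526}
    - {"tx": -17.9, "ty": -4.8, "tz": 0.85, "rx": 0, "ry": 0, "rz": 0.526}
    - {"tx": -17.9, "ty": -4.8, "tz": 0.85, "rx": 0, "ry": 0, "rz": 0.526}
    - {"tx": -17.9, "ty": -4.8, "tz": 0.85, "rx": 0, "ry": 0, "rz": 0.526}

```text
time: 2.03
position: [0.3598, 0.2631, 0.2056]
tool_rot: [0.63, 0.776, -0.0, 0.001]
ft_force: [-0.8, 0.2, -0.1]
grip_width: 0.0501
```

Request:
send_rows:
  deltas:
    - {"tx": -17.9, "ty": 4.85, "tz": 0.85, "rx": 0, "ry": 0, "rz": 0.526}
    - {"tx": -17.9, "ty": 4.85, "tz": 0.85, "rx": 0, "ry": 0, "rz": 0.526}
    - {"tx": -17.9, "ty": 4.85, "tz": 0.85, "rx": 0, "ry": 0, "rz": 0.526}
    - {"tx": -17.9, "ty": 4.85, "tz": 0.85, "rx": 0, "ry": 0, "rz": 0.526}
    - {"tx": -17.9, "ty": 4.85, "tz": 0.85, "rx": 0, "ry": 0, "rz": 0.526}

```text
time: 2.45
position: [0.4466, 0.0979, 0.1974]
tool_rot: [0.811, 0.585, 0.001, 0.002]
ft_force: [1.7, 1.1, -0.5]
grip_width: 0.0502
```

Request:
send_rows:
  deltas:
    - {"tx": -13.0, "ty": 13.2, "tz": 0.85, "rx": 0, "ry": 0, "rz": 0.526}
    - {"tx": -13.0, "ty": 13.2, "tz": 0.85, "rx": 0, "ry": 0, "rz": 0.526}
    - {"tx": -13.0, "ty": 13.2, "tz": 0.85, "rx": 0, "ry": 0, "rz": 0.526}
    - {"tx": -13.0, "ty": 13.2, "tz": 0.85, "rx": 0, "ry": 0, "rz": 0.526}
    - {"tx": -13.0, "ty": 13.2, "tz": 0.85, "rx": 0, "ry": 0, "rz": 0.526}

```text
time: 2.87
position: [0.5327, -0.0676, 0.1889]
tool_rot: [0.935, 0.355, 0.002, 0.002]
ft_force: [1.6, 1.1, -0.1]
grip_width: 0.0501
```

Request:
send_rows:
  deltas:
    - {"tx": -4.65, "ty": 17.95, "tz": 0.85, "rx": 0, "ry": 0, "rz": 0.526}
    - {"tx": -4.65, "ty": 17.95, "tz": 0.85, "rx": 0, "ry": 0, "rz": 0.526}
    - {"tx": -4.65, "ty": 17.95, "tz": 0.85, "rx": 0, "ry": 0, "rz": 0.526}
    - {"tx": -4.65, "ty": 17.95, "tz": 0.85, "rx": 0, "ry": 0, "rz": 0.526}
    - {"tx": -4.65, "ty": 17.95, "tz": 0.85, "rx": 0, "ry": 0, "rz": 0.526}

```text
time: 3.28
position: [0.6173, -0.2327, 0.1801]
tool_rot: [0.995, 0.099, 0.002, 0.002]
ft_force: [0.3, -0.3, 0.3]
grip_width: 0.0497
```

```bash
cat > look.py <<'E'
from go import *;from rig import robot
import sys
def look(k,boxes):
    for n,(a,b,c_,d) in boxes.items():
        c=robot.camera(n);np.savez(f"{n}{k}.npz",**c);f=min(780/(b-a),580/(d-c_))
        cv2.imwrite(f"pics/{n}{k}.png",cv2.resize(c["color"][c_:d,a:b],None,fx=f,fy=f,interpolation=cv2.INTER_CUBIC)[:,:,::-1])
def st():
    o=robot.get_obs();r=Ro.from_quat(o["tool_rot"]);y=r.as_matrix()[:,1]
    print("t",round(o["time"],2),"p",o["position"].round(4),"yang",round(np.arctan2(y[1],y[0]),4),"zax",r.as_matrix()[:,2].round(4),"grip",round(o["grip_width"],4),"F",o["ft_force"].round(2),"M",o["moment"].round(2),"q",o["q"].round(2))
    return o["position"],r
E
python3 - <<'E'
from look import *
p,r=st()
print(step(p,r,[.6135,-.2274,.12],Rt(-1.366)))
look(2,{"scene":(200,440,100,270),"top":(300,420,150,260)})
E
```

```text
t 3.28 p [ 0.6173 -0.2327  0.1801] yang -1.3717 zax [ 0.0038 -0.0037 -1.    ] grip 0.0497 F [ 0.3  -0.32  0.29] M [-0.01  0.09  0.  ] q [-0.53  0.62  1.38 -0.    1.13  0.84]
(array([-0.29, -0.62,  6.01]), array([ 0.004, -0.003, -0.006]))
```

View pics/scene2.png

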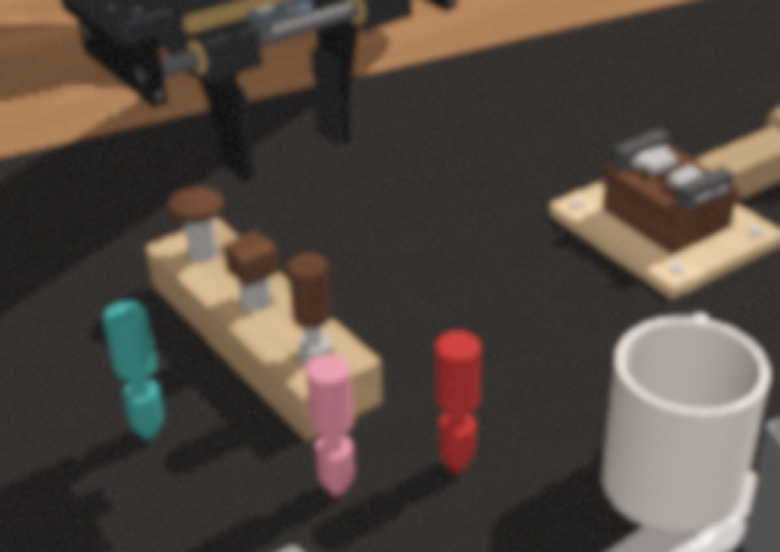

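View pics/top2.png

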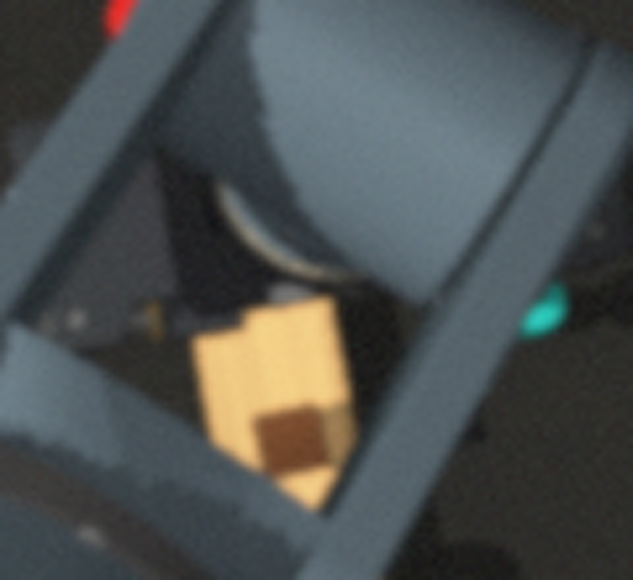

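Request:
send_rows:
  deltas:
    - {"tx": -0.3, "ty": -0.6, "tz": 3, "rx": 0.004, "ry": -0.003, "rz": -0.006}
    - {"tx": -0.3, "ty": -0.6, "tz": 6, "rx": 0.004, "ry": -0.003, "rz": -0.006}
    - {"tx": -0.3, "ty": -0.6, "tz": 6, "rx": 0.004, "ry": -0.003, "rz": -0.006}
    - {"tx": -0.3, "ty": -0.6, "tz": 6, "rx": 0.004, "ry": -0.003, "rz": -0.006}

```text
time: 3.72
position: [0.6089, -0.2199, 0.1187]
tool_rot: [0.994, 0.107, -0.004, -0.003]
ft_force: [-0.8, 0.4, 0.3]
grip_width: 0.0503
```

```bash
python3 - <<'E'
from look import *
p,r=st()
print(step(p,r,[.6135,-.2274,.066],Rt(-1.366)))
look(3,{"scene":(240,340,130,230)})
c=load("scene3.npz")
y=r.as_matrix()[:,1]
print(proj(c,[p,p+y*.025,p-y*.025,[.6135,-.2274,.102]])*1)
E
```

```text
t 3.72 p [ 0.6089 -0.2199  0.1187] yang -1.3569 zax [-0.0083  0.0061 -0.9999] grip 0.0503 F [-0.75  0.37  0.26] M [-0.04  0.08 -0.03] q [-0.52  0.68  1.45  0.    1.02  0.84]
(array([0.33, 0.87, 5.26]), array([-0.008,  0.007,  0.009]))
[[294.59513602 171.24152976]
 [283.27922502 176.10223838]
 [305.54632018 166.53636631]
 [292.4039331  180.83093095]]
```

View pics/scene3.png

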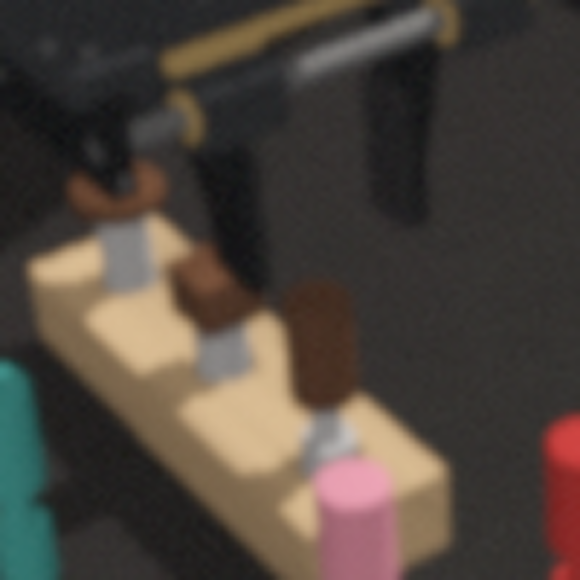

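```bash
python3 - <<'E'
from look import *
p,r=st()
print(step(p,r,[.6135,-.2274,.12],Rt(-1.366)))
E
```

```text
t 3.77 p [ 0.6105 -0.2209  0.1205] yang -1.357 zax [-0.0043  0.0038 -1.    ] grip 0.0498 F [ 0.46 -0.64  0.72] M [-0.04  0.18  0.02] q [-0.52  0.68  1.45  0.    1.02  0.84]
(array([0.15, 0.7 , 0.04]), array([-0.005,  0.003,  0.009]))
```

Request:
send_rows:
  deltas:
    - {"tx": 0.2, "ty": 0.6, "tz": 0, "rx": -0.004, "ry": 0.003, "rz": 0.009}
    - {"tx": 0.2, "ty": 0.6, "tz": 0, "rx": -0.004, "ry": 0.003, "rz": 0.009}
    - {"tx": 0.2, "ty": 0.6, "tz": 0, "rx": -0.004, "ry": 0.003, "rz": 0.009}
    - {"tx": 0.2, "ty": 0.6, "tz": 0, "rx": -0.004, "ry": 0.003, "rz": 0.009}

```text
time: 4.1
position: [0.6145, -0.2276, 0.1214]
tool_rot: [0.995, 0.102, 0.001, 0.001]
ft_force: [0.2, 0.5, -0.2]
grip_width: 0.05
```

```bash
python3 - <<'E'
from look import *
p,r=st()
look(4,{"scene":(240,340,130,230)})
p,r=st()
print(step(p,r,[.6135,-.2274,.066],Rt(-1.366)))
E
```

```text
t 4.1 p [ 0.6145 -0.2276  0.1214] yang -1.367 zax [ 0.0021 -0.0012 -1.    ] grip 0.05 F [ 0.15  0.51 -0.2 ] M [-0.03  0.16  0.  ] q [-0.52  0.68  1.44  0.    1.02  0.84]
t 4.15 p [ 0.6142 -0.2274  0.1211] yang -1.367 zax [ 1.4e-03 -8.0e-04 -1.0e+00] grip 0.0503 F [ 0.27 -1.21  0.52] M [-0.07  0.14  0.02] q [-0.52  0.68  1.44  0.    1.02  0.84]
(array([-0.08, -0.02,  5.51]), array([ 0.001, -0.001, -0.001]))
```

View pics/scene4.png

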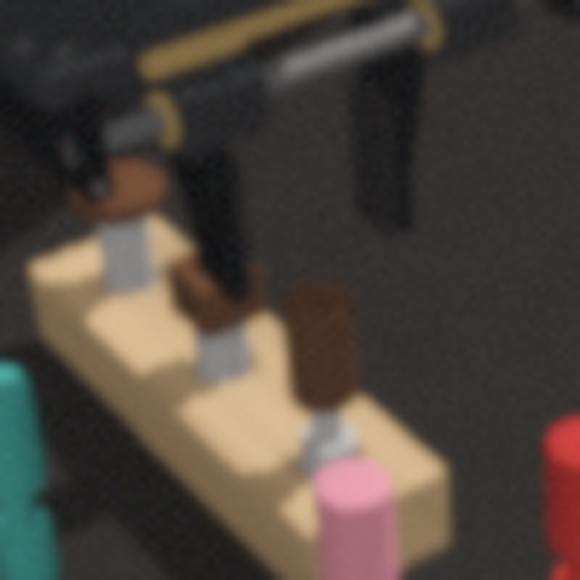

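```bash
python3 - <<'E'
from look import *
c=load("scene4.npz");S=cloud(c);p=np.array([.6142,-.2274,.1211]);r=Rt(-1.367)
T=(S-p)@r.as_matrix()  # tool coords
m=np.zeros(S.shape[:2],bool);m[130:215,255:325]=1
def rep(n,mm):
    q=T[mm]*1000;print(n,len(q),"tool x,y pct",np.percentile(q[:,:2],[3,50,97],axis=0).round(1).tolist())
z=S[...,2]
rep("left f",m&(z>.125)&(z<.15)&(T[...,1]>.012)&(T[...,1]<.06)&(abs(T[...,0])<.03))
rep("right f",m&(z>.125)&(z<.15)&(T[...,1]<-.012)&(T[...,1]>-.06)&(abs(T[...,0])<.03))
rep("grip",m&(z>.065)&(z<.1)&(np.linalg.norm(T[...,:2],axis=2)<.025))
# edge-based: row profile of grip
g=c["color"].astype(int).sum(2)
for row in (186,190,194):print(row,g[row,282:310])
print(proj(c,[[.6135,-.2274,.08]]+[[.6135,-.2274+d,.08] for d in(.003,.006)]))
print(-c["R"].T@c["t"])
E
```

```text
left f 107 tool x,y pct [[-9.3, 24.9], [9.1, 32.8], [12.1, 34.5]]
right f 117 tool x,y pct [[-7.7, -34.1], [7.8, -26.5], [12.1, -24.8]]
grip 180 tool x,y pct [[-1.9, -10.6], [9.5, 2.8], [12.5, 9.1]]
186 [411 468 494 502 494 449 357 241 171 155 151 153 160 157 156 145 155 152
 163 154 150 149 145 152 147 151 151 152]
190 [439 472 505 525 526 517 466 349 222 157 155 166 159 154 154 157 158 162
 160 161 161 149 152 153 145 148 148 143]
194 [469 491 505 522 529 528 497 394 259 172 154 158 161 156 158 147 158 155
 160 165 158 153 149 149 152 153 150 147]
[[293.23653926 190.16920795]
 [294.69243623 189.75325725]
 [296.14444861 189.33840794]]
[ 1.16429141 -0.40779017  0.51107694]
```

```bash
python3 - <<'E'
from look import *
c=load("scene4.npz");p=np.array([.6142,-.2274,.1211]);r=Rt(-1.367)
f=6;big=cv2.resize(c["color"][130:230,240:340],None,fx=f,fy=f,interpolation=cv2.INTER_CUBIC)[:,:,::-1].copy()
big=cv2.convertScaleAbs(big,alpha=1.6,beta=20)
D=cv2.applyColorMap(cv2.convertScaleAbs(cv2.resize(c["z_map"][130:230,240:340],None,fx=f,fy=f,interpolation=cv2.INTER_NEAREST),alpha=600,beta=-300),cv2.COLORMAP_JET)
def dr(P,col,closed=False):
    uv=((proj(c,P)-[240,130]+.5)*f).astype(int)
    for b in(big,):cv2.polylines(b,[uv],closed,col,1)
    cv2.polylines(D,[uv],closed,(255,255,255),1)
for y0,y1 in((.025,.0345),(-.0345,-.025)):
    for z in(0,-.03):
        dr(p+r.apply([[.01,y0,z],[.01,y1,z],[-.01,y1,z],[-.01,y0,z]]),(0,255,0),True)
a=np.linspace(0,6.28,40)
for z in(.102,.062):dr(np.c_[.6135+.012*np.cos(a),-.2274+.012*np.sin(a),0*a+z],(0,255,255),True)
rack=[(.5459,-.2416)]
R2=np.array([[np.cos(.205),-np.sin(.205)],[np.sin(.205),np.cos(.205)]])
dr(np.c_[np.array([[.1,.028],[.1,-.028],[-.1,-.028],[-.1,.028]])@R2.T+rack,[.034]*4],(0,0,255),True)
cv2.imwrite("pics/ov4.png",big);cv2.imwrite("pics/ov4d.png",D)
E
```

```text
(no output)
```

View pics/ov4.png

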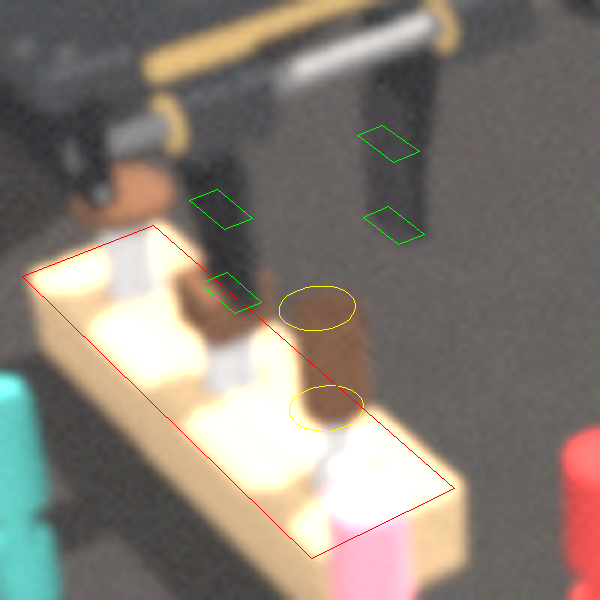

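View pics/ov4d.png

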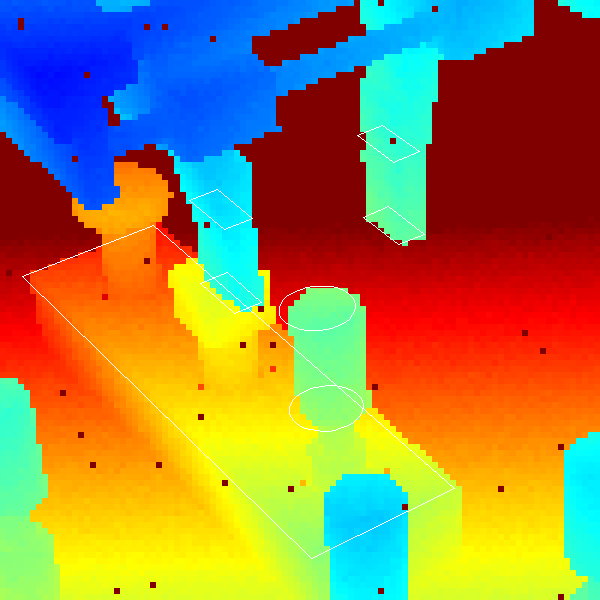

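The overlay shows the fingers projecting correctly in the scene camera. The pin sits about 1.5 px right of the estimate from the top camera, so I use (0.6155, -0.225).

```bash
python3 - <<'E'
from look import *
p,r=st()
print(step(np.array([.6142,-.2274,.1211]),r,[.6155,-.225,.0665],Rt(-1.366)))
E
```

```text
t 4.15 p [ 0.6142 -0.2274  0.1211] yang -1.367 zax [ 1.4e-03 -8.0e-04 -1.0e+00] grip 0.0503 F [ 0.27 -1.21  0.52] M [-0.07  0.14  0.02] q [-0.52  0.68  1.44  0.    1.02  0.84]
(array([ 0.17, -0.21,  5.46]), array([ 0.001, -0.001, -0.001]))
```

Request:
send_rows:
  deltas:
    - {"tx": 0.17, "ty": -0.21, "tz": 0.5, "rx": 0, "ry": 0, "rz": 0}
    - {"tx": 0.17, "ty": -0.21, "tz": 2.5, "rx": 0, "ry": 0, "rz": 0}
    - {"tx": 0.17, "ty": -0.21, "tz": 4.5, "rx": 0, "ry": 0, "rz": 0}
    - {"tx": 0.17, "ty": -0.21, "tz": 5.4, "rx": 0, "ry": 0, "rz": 0}
    - {"tx": 0.17, "ty": -0.21, "tz": 5.4, "rx": 0, "ry": 0, "rz": 0}

```text
time: 4.57
position: [0.6131, -0.2235, 0.0632]
tool_rot: [0.995, 0.102, -0.002, -0.002]
ft_force: [-0.8, -0.7, 0.2]
grip_width: 0.0498
```

```bash
python3 - <<'E'
from look import *
p,r=st()
look(5,{"scene":(240,340,130,230)})
c=load("scene5.npz");S=cloud(c);p,r=st()
T=(S-p)@r.as_matrix()
z=S[...,2];m=np.zeros(S.shape[:2],bool);m[130:215,255:325]=1
q=T[m&(z>.066)&(z<.1)&(np.linalg.norm(T[...,:2],axis=2)<.02)]*1000;print(len(q),np.percentile(q[:,:2],[3,50,97],axis=0).round(1))
E
```

```text
t 4.57 p [ 0.6131 -0.2235  0.0632] yang -1.3669 zax [-0.0051  0.003  -1.    ] grip 0.0498 F [-0.8  -0.74  0.18] M [-0.12  0.17 -0.01] q [-0.52  0.76  1.47  0.    0.91  0.85]
t 4.62 p [ 0.6142 -0.2241  0.0647] yang -1.367 zax [-0.0027  0.0016 -1.    ] grip 0.0502 F [ 0.78  0.32 -0.18] M [-0.04  0.11  0.03] q [-0.52  0.76  1.47  0.    0.92  0.85]
175 [[-2.3 -6.9]
 [ 9.   6. ]
 [11.8 12.3]]
```

View pics/scene5.png

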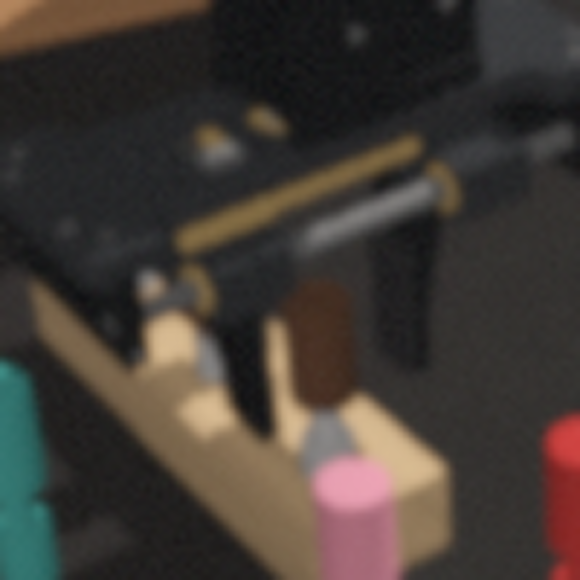

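Request:
send_rows:
  deltas:
    - {"tx": 0, "ty": 0.2, "tz": 0, "rx": 0, "ry": 0, "rz": 0}
    - {"tx": 0, "ty": 0.2, "tz": 0, "rx": 0, "ry": 0, "rz": 0}
    - {"tx": 0, "ty": 0.2, "tz": 0, "rx": 0, "ry": 0, "rz": 0}

```text
time: 4.87
position: [0.6164, -0.2274, 0.0672]
tool_rot: [0.995, 0.102, 0.001, 0.001]
ft_force: [0.2, 0.6, 0.0]
grip_width: 0.0497
```

Request:
send_rows:
  deltas:
    - {"tx": 0, "ty": 0, "tz": 0, "rx": 0, "ry": 0, "rz": 0}
    - {"tx": 0, "ty": 0, "tz": 0, "rx": 0, "ry": 0, "rz": 0}
    - {"tx": 0, "ty": 0, "tz": 0, "rx": 0, "ry": 0, "rz": 0}
    - {"tx": 0, "ty": 0, "tz": 0, "rx": 0, "ry": 0, "rz": 0}
    - {"tx": 0, "ty": 0, "tz": 0, "rx": 0, "ry": 0, "rz": 0}
  claw: 1.5
  squeeze: 40

```text
time: 5.28
position: [0.6155, -0.2267, 0.0662]
tool_rot: [0.995, 0.102, 0.0, 0.0]
ft_force: [-0.5, -1.0, -0.3]
grip_width: 0.0246
```

Request:
send_rows:
  deltas:
    - {"tx": 0, "ty": 0, "tz": 0, "rx": 0, "ry": 0, "rz": 0}
    - {"tx": 0, "ty": 0, "tz": 0, "rx": 0, "ry": 0, "rz": 0}
    - {"tx": 0, "ty": 0, "tz": 0, "rx": 0, "ry": 0, "rz": 0}

```text
time: 5.53
position: [0.6155, -0.2267, 0.0661]
tool_rot: [0.995, 0.102, 0.0, -0.0]
ft_force: [-0.2, -0.3, 0.4]
grip_width: 0.023
```

```bash
python3 - <<'E'
from look import *
st()
E
```

```text
t 5.53 p [ 0.6155 -0.2267  0.0661] yang -1.367 zax [ 0.  0. -1.] grip 0.023 F [-0.24 -0.26  0.43] M [-0.02  0.22 -0.  ] q [-0.52  0.76  1.47  0.    0.92  0.84]
```

Gripped: width 23–24 mm and no side force. Lift straight up.

Request:
send_rows:
  deltas:
    - {"tx": 0, "ty": 0, "tz": -1, "rx": 0, "ry": 0, "rz": 0}
    - {"tx": 0, "ty": 0, "tz": -3, "rx": 0, "ry": 0, "rz": 0}
    - {"tx": 0, "ty": 0, "tz": -6, "rx": 0, "ry": 0, "rz": 0}
    - {"tx": 0, "ty": 0, "tz": -9, "rx": 0, "ry": 0, "rz": 0}
    - {"tx": 0, "ty": 0, "tz": -12, "rx": 0, "ry": 0, "rz": 0}

```text
time: 5.95
position: [0.6151, -0.2266, 0.1874]
tool_rot: [0.995, 0.102, -0.0, -0.0]
ft_force: [0.3, -0.6, -1.5]
grip_width: 0.0232
```

```bash
python3 - <<'E'
from look import *
p,r=st()
look(6,{"scene":(200,440,80,260)})
p,r=st()
a0=-1.367;a1=-1.404;p0=np.array([.6155,-.2267,.186]);T=np.array([.557,.0735,.175])
c,cr=p0,Rt(a0)
for f in(.5,1):
    tp=p0+(T-p0)*f;tr=Rt(a0+(a1-a0)*f);print(step(c,cr,tp,tr));c,cr=tp,tr
E
```

```text
t 5.95 p [ 0.6151 -0.2266  0.1874] yang -1.367 zax [-8.e-04  4.e-04 -1.e+00] grip 0.0232 F [ 0.26 -0.64 -1.48] M [-0.04  0.15  0.01] q [-0.52  0.61  1.38 -0.    1.15  0.84]
t 6.0 p [ 0.6188 -0.2285  0.1948] yang -1.3668 zax [ 0.0104 -0.006  -0.9999] grip 0.0232 F [ 1.68 -0.64  2.49] M [-0.1  -0.01 -0.05] q [-0.52  0.6   1.38  0.    1.15  0.84]
(array([  0.17, -15.29,   0.55]), array([0.   , 0.   , 0.018]))
(array([ -0.11, -15.29,   0.55]), array([0.   , 0.   , 0.018]))
```

View pics/scene6.png

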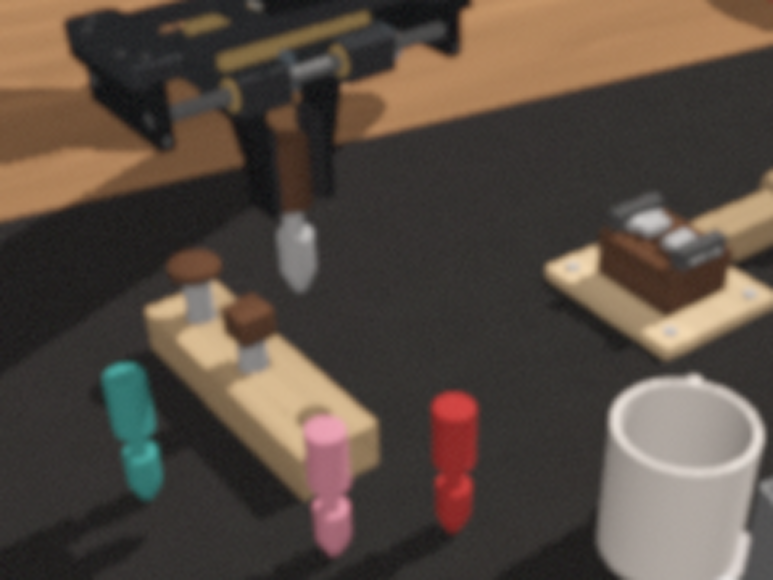

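The pin is held upright, with its tip near display (298,288), and the bystanders are untouched. Now I carry it above the jig.

Request:
send_rows:
  deltas:
    - {"tx": 0.2, "ty": -3.5, "tz": 0.5, "rx": 0, "ry": 0, "rz": 0.018}
    - {"tx": 0.2, "ty": -7.5, "tz": 0.5, "rx": 0, "ry": 0, "rz": 0.018}
    - {"tx": 0.2, "ty": -11.5, "tz": 0.5, "rx": 0, "ry": 0, "rz": 0.018}
    - {"tx": 0.2, "ty": -15.3, "tz": 0.5, "rx": 0, "ry": 0, "rz": 0.018}
    - {"tx": 0.2, "ty": -15.3, "tz": 0.5, "rx": 0, "ry": 0, "rz": 0.018}

```text
time: 6.42
position: [0.5829, -0.0693, 0.181]
tool_rot: [0.995, 0.095, -0.002, -0.003]
ft_force: [-0.5, 0.7, -1.4]
grip_width: 0.0229
```

Request:
send_rows:
  deltas:
    - {"tx": -0.1, "ty": -4, "tz": 0.5, "rx": 0, "ry": 0, "rz": 0.018}
    - {"tx": -0.1, "ty": -8, "tz": 0.5, "rx": 0, "ry": 0, "rz": 0.018}
    - {"tx": -0.1, "ty": -11.5, "tz": 0.5, "rx": 0, "ry": 0, "rz": 0.018}
    - {"tx": -0.1, "ty": -14, "tz": 0.5, "rx": 0, "ry": 0, "rz": 0.018}
    - {"tx": -0.1, "ty": -15.3, "tz": 0.5, "rx": 0, "ry": 0, "rz": 0.018}

```text
time: 6.83
position: [0.5559, 0.0766, 0.1763]
tool_rot: [0.996, 0.085, -0.0, -0.0]
ft_force: [0.8, -0.2, 0.1]
grip_width: 0.0231
```

Request:
send_rows:
  deltas:
    - {"tx": 0, "ty": 0, "tz": 0, "rx": 0, "ry": 0, "rz": 0}
    - {"tx": 0, "ty": 0, "tz": 0, "rx": 0, "ry": 0, "rz": 0}
    - {"tx": 0, "ty": 0, "tz": 0, "rx": 0, "ry": 0, "rz": 0}

```text
time: 7.08
position: [0.558, 0.0724, 0.1762]
tool_rot: [0.997, 0.083, 0.001, 0.0]
ft_force: [0.9, 0.8, -0.1]
grip_width: 0.0233
```

```bash
python3 - <<'E'
from look import *
p,r=st()
look(7,{"scene":(350,470,90,200),"top":(150,270,170,280)})
p,r=st()
E
```

```text
t 7.08 p [0.558  0.0724 0.1762] yang -1.4038 zax [ 1.1e-03 -8.0e-04 -1.0e+00] grip 0.0233 F [ 0.89  0.76 -0.05] M [-0.11  0.2   0.01] q [-0.07  0.5   1.64 -0.    1.    1.34]
t 7.18 p [0.5579 0.072  0.1761] yang -1.4049 zax [ 6.e-04 -5.e-04 -1.e+00] grip 0.023 F [-0.49 -0.51 -0.7 ] M [-0.11  0.13 -0.01] q [-0.07  0.5   1.64 -0.    1.    1.34]
```

View pics/scene7.png

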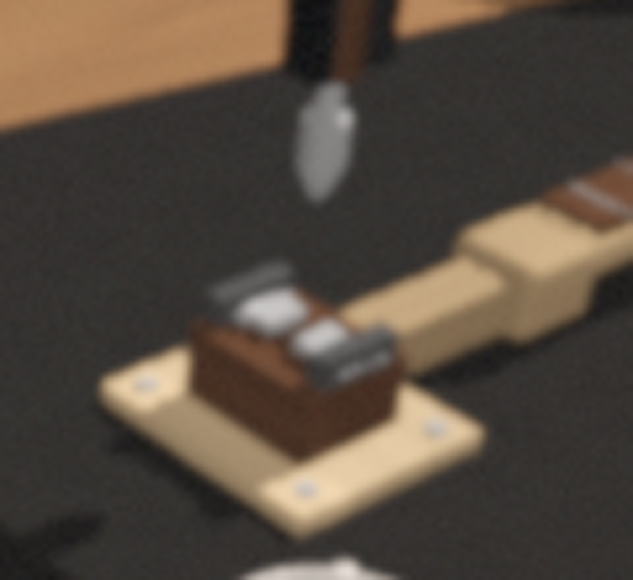

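View pics/top7.png

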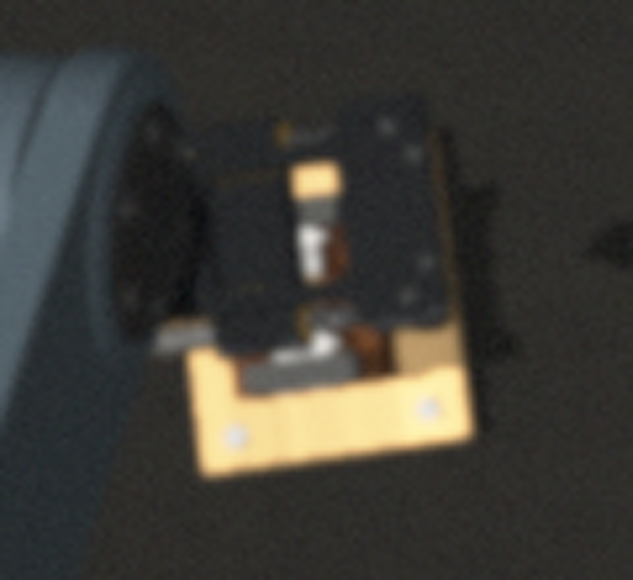

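```bash
cat > ov.py <<'E'
from look import *
def ov(k,p,tip,jig,jz=.0035,bx=(350,470,90,200),cam="scene"):
    c=load(f"{cam}{k}.npz");a,b,c0,d=bx;f=6
    big=cv2.resize(c["color"][c0:d,a:b],None,fx=f,fy=f,interpolation=cv2.INTER_CUBIC)[:,:,::-1].copy()
    big=cv2.convertScaleAbs(big,alpha=1.5,beta=10)
    def dr(P,col,cl=True):
        uv=((proj(c,P)-[a,c0]+.5)*f).astype(int);cv2.polylines(big,[uv],cl,col,1)
    t=np.linspace(0,6.28,40)
    for z,r in((0,.0035),(.014,.01),(.036,.01),(.036,.0055),(.054,.012)):
        dr(np.c_[tip[0]+r*np.cos(t),tip[1]+r*np.sin(t),0*t+tip[2]+z],(0,255,255))
    R=np.array([[np.cos(jig[2]),-np.sin(jig[2])],[np.sin(jig[2]),np.cos(jig[2])]])
    J=lambda l,z:np.c_[np.array(l)@R.T+jig[:2],[z]*len(l)]
    dr(J([(.065,.055),(.065,-.055),(-.065,-.055),(-.065,.055)],.01),(0,255,0))
    dr(J([(.038,.03),(.038,-.03),(-.038,-.03),(-.038,.03)],.046),(255,100,0))
    dr(J(np.c_[np.cos(t),np.sin(t)]*.011,.046),(0,0,255))
    return big
E
python3 - <<'E'
from ov import *
p=[.5579,.0721,.1761]
cv2.imwrite("pics/ov7.png",ov(7,p,[p[0],p[1],p[2]-.058],[.5575,.0725,.168]))
E
```

```text
(no output)
```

View pics/ov7.png

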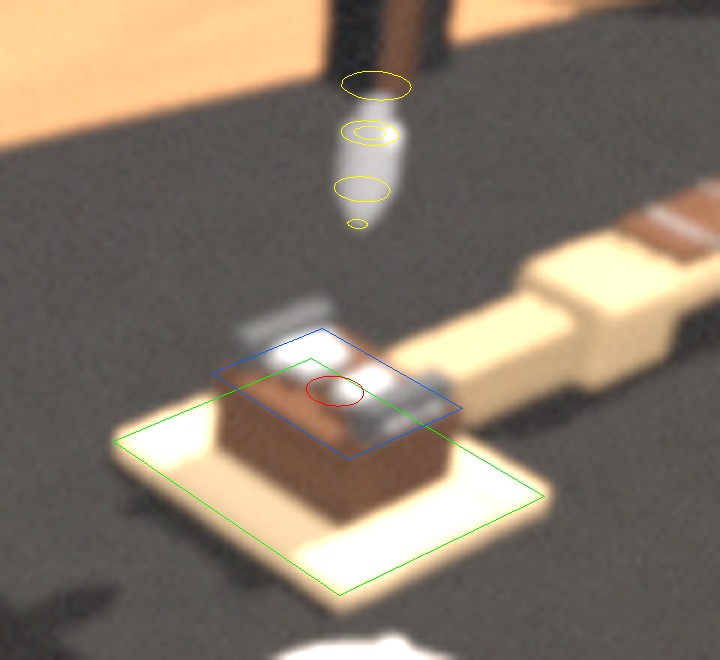

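Request:
send_rows:
  deltas:
    - {"tx": -0.1, "ty": 0, "tz": 2, "rx": 0, "ry": 0, "rz": 0}
    - {"tx": -0.1, "ty": 0, "tz": 4, "rx": 0, "ry": 0, "rz": 0}
    - {"tx": -0.1, "ty": 0, "tz": 5, "rx": 0, "ry": 0, "rz": 0}
    - {"tx": -0.1, "ty": 0, "tz": 5, "rx": 0, "ry": 0, "rz": 0}
    - {"tx": -0.1, "ty": 0, "tz": 5, "rx": 0, "ry": 0, "rz": 0}

```text
time: 7.6
position: [0.5563, 0.0727, 0.1256]
tool_rot: [0.997, 0.083, -0.001, -0.0]
ft_force: [-0.1, 1.0, -0.9]
grip_width: 0.0231
```

```bash
python3 - <<'E'
from ov import *
look(8,{"scene":(350,470,90,200)})
p,r=st()
cv2.imwrite("pics/ov8.png",ov(8,p,[p[0],p[1],p[2]-.058],[.5573,.0732,.168]))
E
```

```text
t 7.65 p [0.5569 0.0729 0.1264] yang -1.4039 zax [ 7.e-04 -1.e-04 -1.e+00] grip 0.0229 F [ 0.35 -0.08 -0.2 ] M [-0.01  0.15  0.01] q [-0.07  0.57  1.68 -0.    0.89  1.34]
```

View pics/ov8.png

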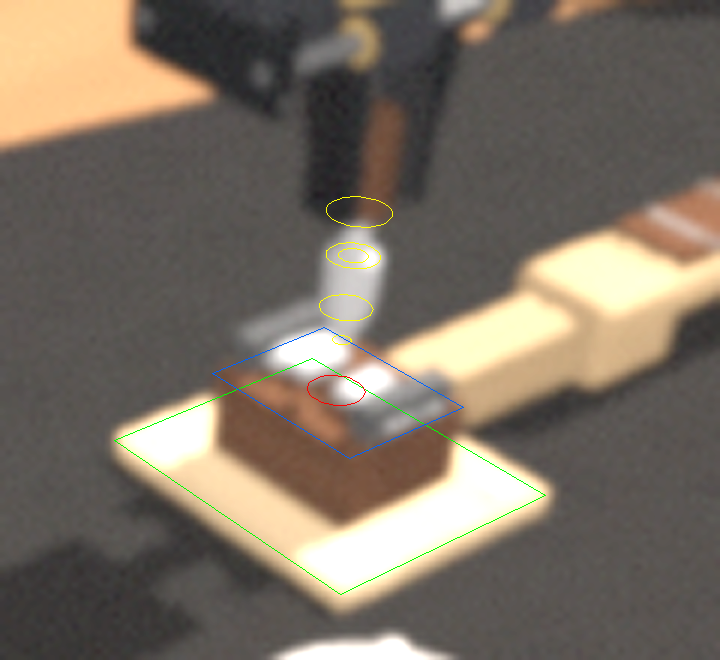

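View pics/scene8.png

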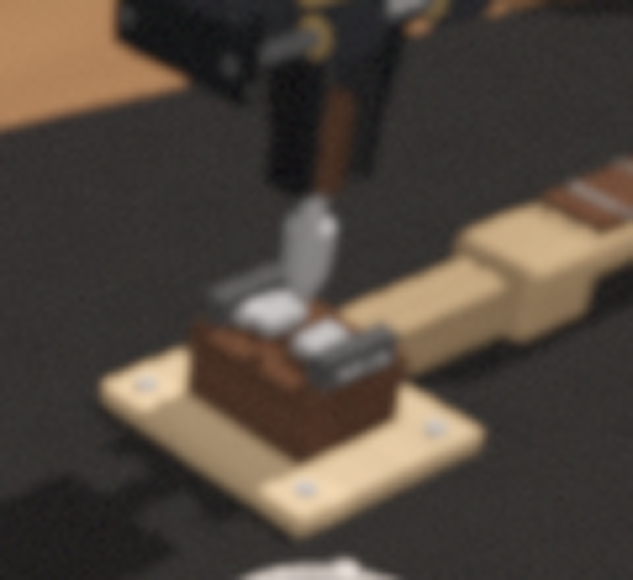

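Request:
send_rows:
  deltas:
    - {"tx": 0, "ty": 0, "tz": 0.5, "rx": 0, "ry": 0, "rz": 0}
    - {"tx": 0, "ty": 0, "tz": 0.8, "rx": 0, "ry": 0, "rz": 0}
    - {"tx": 0, "ty": 0, "tz": 1.1, "rx": 0, "ry": 0, "rz": 0}
    - {"tx": 0, "ty": 0, "tz": 1.1, "rx": 0, "ry": 0, "rz": 0}

```text
time: 7.98
position: [0.5559, 0.0736, 0.1148]
tool_rot: [0.996, 0.084, -0.0, -0.0]
ft_force: [-0.6, 0.3, 0.0]
grip_width: 0.0232
```

```bash
python3 - <<'E'
from ov import *
look(9,{"scene":(370,440,100,170)})
p,r=st()
E
```

```text
t 8.03 p [0.556  0.0736 0.1149] yang -1.4029 zax [-4.e-04  0.e+00 -1.e+00] grip 0.0228 F [-0.27  0.31 -0.68] M [-0.    0.15 -0.  ] q [-0.07  0.59  1.69 -0.    0.86  1.34]
```

View pics/scene9.png

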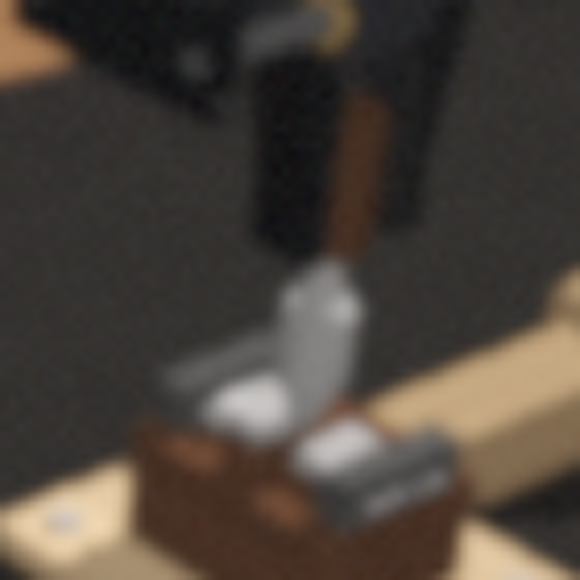

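Request:
send_rows:
  deltas:
    - {"tx": 0.05, "ty": 0, "tz": 0.3, "rx": 0, "ry": 0, "rz": 0}
    - {"tx": 0.05, "ty": 0, "tz": 0.6, "rx": 0, "ry": 0, "rz": 0}
    - {"tx": 0.05, "ty": 0, "tz": 0.6, "rx": 0, "ry": 0, "rz": 0}

```text
time: 8.28
position: [0.5564, 0.0737, 0.1085]
tool_rot: [0.996, 0.084, -0.0, -0.0]
ft_force: [-1.0, 0.5, -1.1]
grip_width: 0.0234
```

```bash
python3 - <<'E'
from ov import *
look(10,{"scene":(370,440,100,170)})
p,r=st()
E
```

```text
t 8.33 p [0.5564 0.0737 0.1086] yang -1.4029 zax [-9.e-04  0.e+00 -1.e+00] grip 0.0233 F [-0.07  0.6  -1.26] M [-0.06  0.14 -0.04] q [-0.07  0.6   1.69 -0.    0.85  1.34]
```

View pics/scene10.png

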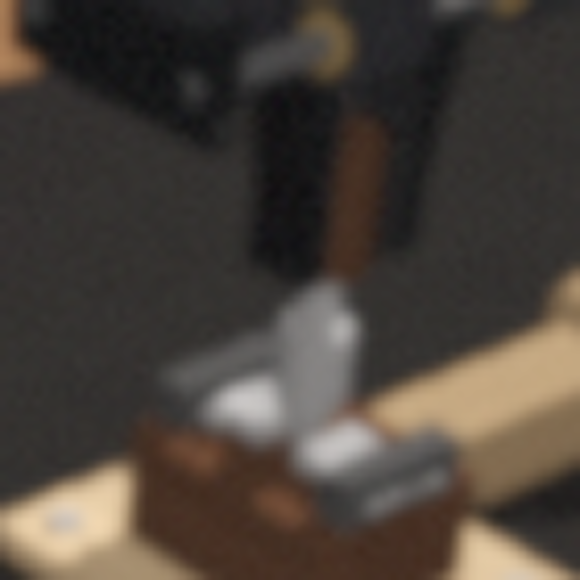

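Request:
send_rows:
  deltas:
    - {"tx": 0, "ty": 0, "tz": 0.25, "rx": 0, "ry": 0, "rz": 0}
    - {"tx": 0, "ty": 0, "tz": 0.5, "rx": 0, "ry": 0, "rz": 0}
    - {"tx": 0, "ty": 0, "tz": 0.5, "rx": 0, "ry": 0, "rz": 0}

```text
time: 8.58
position: [0.5562, 0.0736, 0.1036]
tool_rot: [0.996, 0.084, -0.001, -0.0]
ft_force: [-0.5, 1.0, -0.7]
grip_width: 0.0227
```

Request:
send_rows:
  deltas:
    - {"tx": 0, "ty": 0, "tz": 0.2, "rx": 0, "ry": 0, "rz": 0}
    - {"tx": 0, "ty": 0, "tz": 0.4, "rx": 0, "ry": 0, "rz": 0}
    - {"tx": 0, "ty": 0, "tz": 0.4, "rx": 0, "ry": 0, "rz": 0}

```text
time: 8.83
position: [0.557, 0.0735, 0.1003]
tool_rot: [0.996, 0.084, 0.0, 0.0]
ft_force: [-0.9, -0.5, 1.7]
grip_width: 0.0232
```

```bash
python3 - <<'E'
from ov import *
look(11,{"scene":(370,440,100,170)})
p,r=st()
E
```

```text
t 8.88 p [0.5569 0.0736 0.1002] yang -1.4029 zax [ 4.e-04 -1.e-04 -1.e+00] grip 0.0233 F [-0.96  0.06  1.96] M [-0.18  0.31  0.  ] q [-0.07  0.61  1.7  -0.    0.83  1.34]
```

View pics/scene11.png

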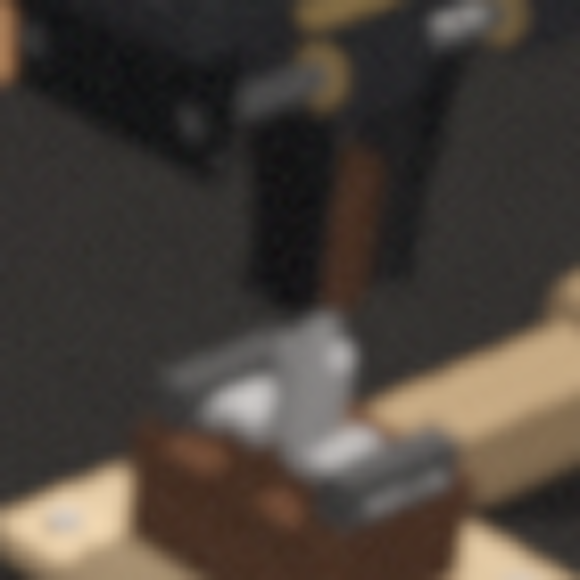

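Contact begins at 2 N, and the cone is entering between the jaws with little side force.

Request:
send_rows:
  deltas:
    - {"tx": 0, "ty": 0, "tz": 0.2, "rx": 0, "ry": 0, "rz": 0}
    - {"tx": 0, "ty": 0, "tz": 0.4, "rx": 0, "ry": 0, "rz": 0}
    - {"tx": 0, "ty": 0, "tz": 0.4, "rx": 0, "ry": 0, "rz": 0}

```text
time: 9.13
position: [0.5565, 0.0734, 0.0956]
tool_rot: [0.996, 0.084, -0.0, 0.0]
ft_force: [-0.0, -1.7, -0.1]
grip_width: 0.0228
```

```bash
python3 - <<'E'
from ov import *
p,r=st()
E
```

```text
t 9.13 p [0.5565 0.0734 0.0956] yang -1.4028 zax [-5.e-04 -3.e-04 -1.e+00] grip 0.0228 F [-0.   -1.68 -0.06] M [-0.3   0.21  0.02] q [-0.07  0.62  1.7  -0.    0.82  1.34]
```

Request:
send_rows:
  deltas:
    - {"tx": 0, "ty": 0, "tz": 0.2, "rx": 0, "ry": 0, "rz": 0}
    - {"tx": 0, "ty": 0, "tz": 0.5, "rx": 0, "ry": 0, "rz": 0}
    - {"tx": 0, "ty": 0, "tz": 0.5, "rx": 0, "ry": 0, "rz": 0}

```text
time: 9.38
position: [0.5565, 0.0736, 0.0905]
tool_rot: [0.996, 0.084, -0.0, -0.0]
ft_force: [0.1, -0.2, -0.1]
grip_width: 0.0233
```

```bash
python3 - <<'E'
from ov import *
look(12,{"scene":(370,440,100,170)})
p,r=st()
E
```

```text
t 9.43 p [0.5565 0.0736 0.0905] yang -1.403 zax [-6.e-04 -0.e+00 -1.e+00] grip 0.0232 F [ 0.33 -0.19 -0.95] M [-0.17  0.24  0.03] q [-0.07  0.63  1.7  -0.    0.81  1.34]
```

View pics/scene12.png

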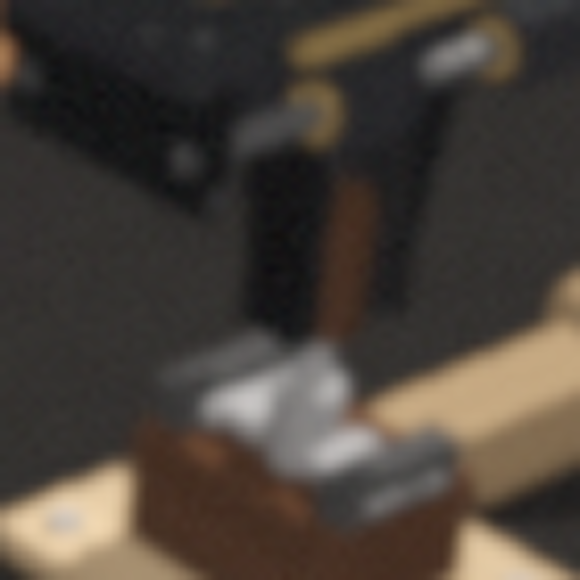

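Request:
send_rows:
  deltas:
    - {"tx": 0, "ty": 0, "tz": 0.3, "rx": 0, "ry": 0, "rz": 0}
    - {"tx": 0, "ty": 0, "tz": 0.7, "rx": 0, "ry": 0, "rz": 0}
    - {"tx": 0, "ty": 0, "tz": 0.7, "rx": 0, "ry": 0, "rz": 0}

```text
time: 9.68
position: [0.5562, 0.0738, 0.0832]
tool_rot: [0.996, 0.084, -0.001, -0.0]
ft_force: [-0.3, 0.2, -0.4]
grip_width: 0.0232
```

Request:
send_rows:
  deltas:
    - {"tx": 0, "ty": 0, "tz": 0.3, "rx": 0, "ry": 0, "rz": 0}
    - {"tx": 0, "ty": 0, "tz": 0.7, "rx": 0, "ry": 0, "rz": 0}
    - {"tx": 0, "ty": 0, "tz": 0.7, "rx": 0, "ry": 0, "rz": 0}

```text
time: 9.93
position: [0.5562, 0.0738, 0.0761]
tool_rot: [0.996, 0.084, -0.001, -0.0]
ft_force: [-0.1, 1.9, -2.1]
grip_width: 0.0229
```

```bash
python3 - <<'E'
from ov import *
look(13,{"scene":(370,440,100,170)})
p,r=st()
E
```

```text
t 9.98 p [0.5563 0.0738 0.0762] yang -1.4031 zax [-1.2e-03  3.0e-04 -1.0e+00] grip 0.0234 F [-0.14  2.02 -1.9 ] M [ 0.21  0.26 -0.05] q [-0.07  0.65  1.71  0.    0.78  1.34]
```

View pics/scene13.png

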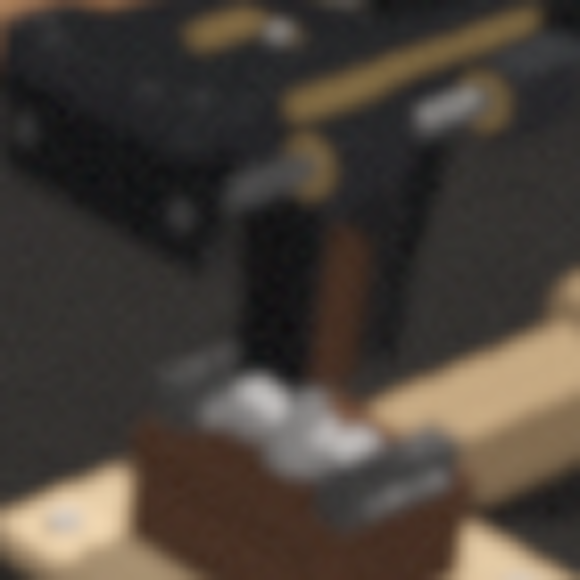

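Request:
send_rows:
  deltas:
    - {"tx": 0, "ty": 0, "tz": 0.2, "rx": 0, "ry": 0, "rz": 0}
    - {"tx": 0, "ty": 0, "tz": 0.5, "rx": 0, "ry": 0, "rz": 0}
    - {"tx": 0, "ty": 0, "tz": 0.5, "rx": 0, "ry": 0, "rz": 0}

```text
time: 10.23
position: [0.5563, 0.0738, 0.0714]
tool_rot: [0.996, 0.084, -0.0, -0.0]
ft_force: [-1.5, 2.1, -1.5]
grip_width: 0.0229
```

Request:
send_rows:
  deltas:
    - {"tx": 0, "ty": 0, "tz": 0.2, "rx": 0, "ry": 0, "rz": 0}
    - {"tx": 0, "ty": 0, "tz": 0.3, "rx": 0, "ry": 0, "rz": 0}
    - {"tx": 0, "ty": 0, "tz": 0.3, "rx": 0, "ry": 0, "rz": 0}

```text
time: 10.48
position: [0.5564, 0.0738, 0.0685]
tool_rot: [0.996, 0.084, -0.0, -0.0]
ft_force: [-0.8, 2.7, -2.1]
grip_width: 0.0231
```

```bash
python3 - <<'E'
from ov import *
look(14,{"scene":(370,440,100,170)})
p,r=st()
E
```

```text
t 10.53 p [0.5563 0.0738 0.0685] yang -1.4031 zax [-9.e-04  3.e-04 -1.e+00] grip 0.0229 F [-0.72  2.54 -2.1 ] M [0.54 0.35 0.02] q [-0.07  0.67  1.72  0.    0.76  1.34]
```

View pics/scene14.png

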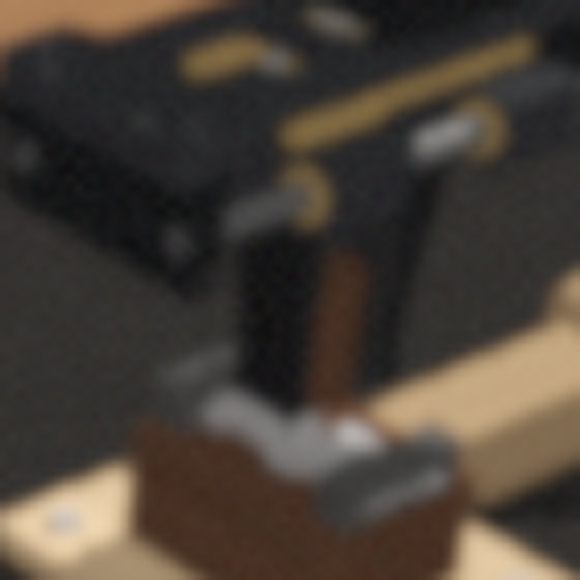

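Request:
send_rows:
  deltas:
    - {"tx": 0, "ty": 0, "tz": 0.1, "rx": 0, "ry": 0, "rz": 0}
    - {"tx": 0, "ty": 0, "tz": 0.2, "rx": 0, "ry": 0, "rz": 0}
    - {"tx": 0, "ty": 0, "tz": 0.2, "rx": 0, "ry": 0, "rz": 0}

```text
time: 10.78
position: [0.5565, 0.0738, 0.067]
tool_rot: [0.996, 0.084, -0.0, -0.0]
ft_force: [-2.0, 3.6, 0.1]
grip_width: 0.023
```

Request:
send_rows:
  deltas:
    - {"tx": 0, "ty": 0, "tz": 0.05, "rx": 0, "ry": 0, "rz": 0}
    - {"tx": 0, "ty": 0, "tz": 0.1, "rx": 0, "ry": 0, "rz": 0}
    - {"tx": 0, "ty": 0, "tz": 0.1, "rx": 0, "ry": 0, "rz": 0}

```text
time: 11.03
position: [0.5566, 0.0738, 0.0669]
tool_rot: [0.996, 0.084, 0.0, -0.0]
ft_force: [-3.7, 5.0, 7.1]
grip_width: 0.0231
```

```bash
python3 - <<'E'
from ov import *
look(15,{"scene":(370,440,100,170)})
p,r=st()
E
```

```text
t 11.08 p [0.5566 0.0738 0.0669] yang -1.4031 zax [ 1.e-04  3.e-04 -1.e+00] grip 0.023 F [-3.5   3.24  7.02] M [ 0.75  0.81 -0.02] q [-0.07  0.67  1.72  0.    0.76  1.34]
```

View pics/scene15.png

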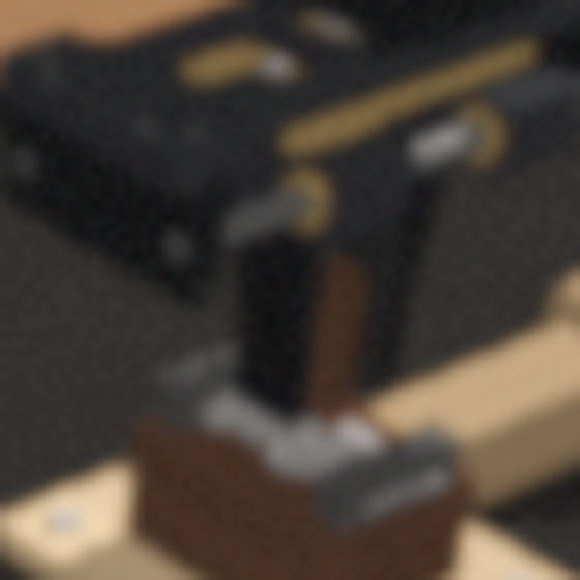

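Request:
send_rows:
  deltas:
    - {"tx": 0, "ty": 0, "tz": 0.04, "rx": 0, "ry": 0, "rz": 0}
    - {"tx": 0, "ty": 0, "tz": 0.08, "rx": 0, "ry": 0, "rz": 0}
    - {"tx": 0, "ty": 0, "tz": 0.08, "rx": 0, "ry": 0, "rz": 0}

```text
time: 11.33
position: [0.5567, 0.0739, 0.0668]
tool_rot: [0.996, 0.084, 0.0, -0.0]
ft_force: [-3.6, 3.0, 12.4]
grip_width: 0.023
```

```bash
python3 - <<'E'
from ov import *
p,r=st()
E
```

```text
t 11.33 p [0.5567 0.0739 0.0668] yang -1.403 zax [ 5.e-04  3.e-04 -1.e+00] grip 0.023 F [-3.58  3.01 12.36] M [ 0.69  1.03 -0.  ] q [-0.07  0.67  1.72  0.    0.76  1.34]
```

Hard stop at TCP z = 0.0668, against 0.067 predicted for home, with 12 N. Now I ease up through the slack.

Request:
send_rows:
  deltas:
    - {"tx": 0, "ty": 0, "tz": -0.1, "rx": 0, "ry": 0, "rz": 0}
    - {"tx": 0, "ty": 0, "tz": -0.2, "rx": 0, "ry": 0, "rz": 0}
    - {"tx": 0, "ty": 0, "tz": -0.3, "rx": 0, "ry": 0, "rz": 0}
    - {"tx": 0, "ty": 0, "tz": -0.3, "rx": 0, "ry": 0, "rz": 0}

```text
time: 11.67
position: [0.5564, 0.0737, 0.0678]
tool_rot: [0.996, 0.084, -0.0, -0.0]
ft_force: [-1.4, 3.7, -0.5]
grip_width: 0.0233
```

```bash
python3 - <<'E'
from ov import *
p,r=st()
E
```

```text
t 11.67 p [0.5564 0.0737 0.0678] yang -1.4032 zax [-9.e-04  3.e-04 -1.e+00] grip 0.0233 F [-1.4   3.7  -0.45] M [ 0.74  0.49 -0.02] q [-0.07  0.67  1.72  0.    0.76  1.34]
```

Request:
send_rows:
  deltas:
    - {"tx": -0.02, "ty": -0.05, "tz": -0.1, "rx": 0, "ry": 0, "rz": 0}
    - {"tx": -0.02, "ty": -0.05, "tz": -0.2, "rx": 0, "ry": 0, "rz": 0}
    - {"tx": -0.02, "ty": -0.05, "tz": -0.2, "rx": 0, "ry": 0, "rz": 0}

```text
time: 11.92
position: [0.5564, 0.0739, 0.0701]
tool_rot: [0.996, 0.084, -0.0, 0.0]
ft_force: [-2.1, 2.6, -1.4]
grip_width: 0.0229
```

Request:
send_rows:
  deltas:
    - {"tx": 0, "ty": 0, "tz": -0.05, "rx": 0, "ry": 0, "rz": 0}
    - {"tx": 0, "ty": 0, "tz": -0.1, "rx": 0, "ry": 0, "rz": 0}
    - {"tx": 0, "ty": 0, "tz": -0.1, "rx": 0, "ry": 0, "rz": 0}

```text
time: 12.17
position: [0.5563, 0.0738, 0.0706]
tool_rot: [0.996, 0.084, -0.0, 0.0]
ft_force: [-0.3, 1.9, -7.0]
grip_width: 0.0231
```

Stopped hard after a 3.8 mm lift, within the 3–8 mm range. I build up to 12 N in small steps.

Request:
send_rows:
  deltas:
    - {"tx": 0, "ty": 0, "tz": -0.03, "rx": 0, "ry": 0, "rz": 0}
    - {"tx": 0, "ty": 0, "tz": -0.05, "rx": 0, "ry": 0, "rz": 0}

```text
time: 12.33
position: [0.5562, 0.0739, 0.0707]
tool_rot: [0.996, 0.084, -0.0, 0.0]
ft_force: [1.0, 1.3, -15.5]
grip_width: 0.0232
```

```bash
python3 - <<'E'
from ov import *
p,r=st()
E
```

```text
t 12.33 p [0.5562 0.0739 0.0707] yang -1.403 zax [-8.e-04 -2.e-04 -1.e+00] grip 0.0232 F [  1.01   1.3  -15.51] M [ 0.23 -0.08 -0.  ] q [-0.07  0.66  1.72 -0.    0.77  1.34]
```

Request:
send_rows:
  deltas:
    - {"tx": 0, "ty": 0, "tz": 0.025, "rx": 0, "ry": 0, "rz": 0}
    - {"tx": 0, "ty": 0, "tz": 0.025, "rx": 0, "ry": 0, "rz": 0}

```text
time: 12.5
position: [0.5563, 0.0739, 0.0707]
tool_rot: [0.996, 0.084, -0.0, 0.0]
ft_force: [0.9, 0.6, -14.5]
grip_width: 0.0233
```

Request:
send_rows:
  deltas:
    - {"tx": 0, "ty": 0, "tz": 0, "rx": 0, "ry": 0, "rz": 0}
    - {"tx": 0, "ty": 0, "tz": 0, "rx": 0, "ry": 0, "rz": 0}

```text
time: 12.67
position: [0.5562, 0.0739, 0.0708]
tool_rot: [0.996, 0.084, -0.0, 0.0]
ft_force: [1.2, 0.6, -16.9]
grip_width: 0.0232
```

Request:
send_rows:
  deltas:
    - {"tx": 0, "ty": 0, "tz": 0.05, "rx": 0, "ry": 0, "rz": 0}
    - {"tx": 0, "ty": 0, "tz": 0.05, "rx": 0, "ry": 0, "rz": 0}

```text
time: 12.83
position: [0.5563, 0.0739, 0.0708]
tool_rot: [0.996, 0.084, -0.0, 0.0]
ft_force: [1.0, 0.7, -15.4]
grip_width: 0.0233
```

Request:
send_rows:
  deltas:
    - {"tx": 0, "ty": 0, "tz": 0, "rx": 0, "ry": 0, "rz": 0}
    - {"tx": 0, "ty": 0, "tz": 0, "rx": 0, "ry": 0, "rz": 0}

```text
time: 13.0
position: [0.5563, 0.0739, 0.0708]
tool_rot: [0.996, 0.084, -0.0, 0.0]
ft_force: [1.1, 0.1, -15.8]
grip_width: 0.0229
```

Request:
send_rows:
  deltas:
    - {"tx": 0, "ty": 0, "tz": 0.04, "rx": 0, "ry": 0, "rz": 0}
    - {"tx": 0, "ty": 0, "tz": 0.04, "rx": 0, "ry": 0, "rz": 0}

```text
time: 13.17
position: [0.5563, 0.074, 0.0707]
tool_rot: [0.996, 0.084, -0.0, 0.0]
ft_force: [-0.3, 0.1, -13.6]
grip_width: 0.0234
```

Request:
send_rows:
  deltas:
    - {"tx": 0, "ty": 0, "tz": 0, "rx": 0, "ry": 0, "rz": 0}
    - {"tx": 0, "ty": 0, "tz": 0, "rx": 0, "ry": 0, "rz": 0}

```text
time: 13.33
position: [0.5563, 0.074, 0.0707]
tool_rot: [0.996, 0.084, -0.0, 0.0]
ft_force: [0.3, -0.5, -12.6]
grip_width: 0.0229
```

Now about 12–13 N. I hold it for over a second.

Request:
send_rows:
  deltas:
    - {"tx": 0, "ty": 0, "tz": 0, "rx": 0, "ry": 0, "rz": 0}
    - {"tx": 0, "ty": 0, "tz": 0, "rx": 0, "ry": 0, "rz": 0}
    - {"tx": 0, "ty": 0, "tz": 0, "rx": 0, "ry": 0, "rz": 0}

```text
time: 13.58
position: [0.5563, 0.074, 0.0707]
tool_rot: [0.996, 0.084, -0.0, 0.0]
ft_force: [-0.8, -0.5, -11.9]
grip_width: 0.023
```

Request:
send_rows:
  deltas:
    - {"tx": 0, "ty": 0, "tz": 0, "rx": 0, "ry": 0, "rz": 0}
    - {"tx": 0, "ty": 0, "tz": 0, "rx": 0, "ry": 0, "rz": 0}
    - {"tx": 0, "ty": 0, "tz": 0, "rx": 0, "ry": 0, "rz": 0}

```text
time: 13.83
position: [0.5564, 0.074, 0.0707]
tool_rot: [0.996, 0.084, -0.0, 0.0]
ft_force: [-0.5, -1.7, -10.6]
grip_width: 0.0231
```

Request:
send_rows:
  deltas:
    - {"tx": 0, "ty": 0, "tz": 0, "rx": 0, "ry": 0, "rz": 0}
    - {"tx": 0, "ty": 0, "tz": 0, "rx": 0, "ry": 0, "rz": 0}
    - {"tx": 0, "ty": 0, "tz": 0, "rx": 0, "ry": 0, "rz": 0}

```text
time: 14.08
position: [0.5564, 0.074, 0.0707]
tool_rot: [0.996, 0.084, -0.0, 0.0]
ft_force: [-1.7, -1.3, -9.1]
grip_width: 0.0231
```

Request:
send_rows:
  deltas:
    - {"tx": 0, "ty": 0, "tz": 0, "rx": 0, "ry": 0, "rz": 0}
    - {"tx": 0, "ty": 0, "tz": 0, "rx": 0, "ry": 0, "rz": 0}
    - {"tx": 0, "ty": 0, "tz": 0, "rx": 0, "ry": 0, "rz": 0}

```text
time: 14.33
position: [0.5564, 0.074, 0.0707]
tool_rot: [0.996, 0.084, -0.0, 0.0]
ft_force: [-0.5, -1.0, -9.2]
grip_width: 0.0232
```

Request:
send_rows:
  deltas:
    - {"tx": 0, "ty": 0, "tz": 0, "rx": 0, "ry": 0, "rz": 0}
    - {"tx": 0, "ty": 0, "tz": 0, "rx": 0, "ry": 0, "rz": 0}
    - {"tx": 0, "ty": 0, "tz": 0, "rx": 0, "ry": 0, "rz": 0}

```text
time: 14.58
position: [0.5564, 0.074, 0.0707]
tool_rot: [0.996, 0.084, 0.0, 0.0]
ft_force: [-0.7, -0.3, -8.1]
grip_width: 0.0234
```

The force drifts because of the arm's slow integrator. I trim it to get a properly steady 12 N second.

Request:
send_rows:
  deltas:
    - {"tx": 0, "ty": 0, "tz": -0.04, "rx": 0, "ry": 0, "rz": 0}
    - {"tx": 0, "ty": 0, "tz": -0.04, "rx": 0, "ry": 0, "rz": 0}

```text
time: 14.75
position: [0.5564, 0.074, 0.0707]
tool_rot: [0.996, 0.084, -0.0, 0.0]
ft_force: [-0.8, -1.2, -10.8]
grip_width: 0.0231
```

Request:
send_rows:
  deltas:
    - {"tx": 0, "ty": 0, "tz": 0, "rx": 0, "ry": 0, "rz": 0}
    - {"tx": 0, "ty": 0, "tz": 0, "rx": 0, "ry": 0, "rz": 0}

```text
time: 14.92
position: [0.5564, 0.074, 0.0707]
tool_rot: [0.996, 0.084, -0.0, 0.0]
ft_force: [-0.5, -1.9, -12.6]
grip_width: 0.0231
```

Request:
send_rows:
  deltas:
    - {"tx": 0, "ty": 0, "tz": 0, "rx": 0, "ry": 0, "rz": 0}
    - {"tx": 0, "ty": 0, "tz": 0, "rx": 0, "ry": 0, "rz": 0}

```text
time: 15.08
position: [0.5564, 0.074, 0.0708]
tool_rot: [0.996, 0.084, -0.0, 0.0]
ft_force: [-0.2, -1.5, -13.3]
grip_width: 0.0231
```

Request:
send_rows:
  deltas:
    - {"tx": 0, "ty": 0, "tz": 0.018, "rx": 0, "ry": 0, "rz": 0}
    - {"tx": 0, "ty": 0, "tz": 0.018, "rx": 0, "ry": 0, "rz": 0}
    - {"tx": 0, "ty": 0, "tz": 0.018, "rx": 0, "ry": 0, "rz": 0}

```text
time: 15.33
position: [0.5564, 0.074, 0.0707]
tool_rot: [0.996, 0.084, -0.0, 0.0]
ft_force: [-1.0, -1.9, -13.3]
grip_width: 0.0232
```

Request:
send_rows:
  deltas:
    - {"tx": 0, "ty": 0, "tz": 0, "rx": 0, "ry": 0, "rz": 0}
    - {"tx": 0, "ty": 0, "tz": 0, "rx": 0, "ry": 0, "rz": 0}
    - {"tx": 0, "ty": 0, "tz": 0, "rx": 0, "ry": 0, "rz": 0}

```text
time: 15.58
position: [0.5564, 0.0741, 0.0707]
tool_rot: [0.996, 0.084, -0.0, 0.0]
ft_force: [0.3, -2.0, -12.9]
grip_width: 0.0232
```

Request:
send_rows:
  deltas:
    - {"tx": 0, "ty": 0, "tz": 0, "rx": 0, "ry": 0, "rz": 0}
    - {"tx": 0, "ty": 0, "tz": 0, "rx": 0, "ry": 0, "rz": 0}
    - {"tx": 0, "ty": 0, "tz": 0, "rx": 0, "ry": 0, "rz": 0}

```text
time: 15.83
position: [0.5564, 0.074, 0.0708]
tool_rot: [0.996, 0.084, -0.0, 0.0]
ft_force: [-0.4, -1.9, -12.6]
grip_width: 0.0228
```

Request:
send_rows:
  deltas:
    - {"tx": 0, "ty": 0, "tz": 0, "rx": 0, "ry": 0, "rz": 0}
    - {"tx": 0, "ty": 0, "tz": 0, "rx": 0, "ry": 0, "rz": 0}
    - {"tx": 0, "ty": 0, "tz": 0, "rx": 0, "ry": 0, "rz": 0}

```text
time: 16.08
position: [0.5564, 0.074, 0.0707]
tool_rot: [0.996, 0.084, -0.0, 0.0]
ft_force: [-1.2, -1.7, -13.7]
grip_width: 0.0232
```

Request:
send_rows:
  deltas:
    - {"tx": 0, "ty": 0, "tz": 0, "rx": 0, "ry": 0, "rz": 0}
    - {"tx": 0, "ty": 0, "tz": 0, "rx": 0, "ry": 0, "rz": 0}
    - {"tx": 0, "ty": 0, "tz": 0, "rx": 0, "ry": 0, "rz": 0}

```text
time: 16.33
position: [0.5564, 0.074, 0.0708]
tool_rot: [0.996, 0.084, -0.0, 0.0]
ft_force: [-1.1, -1.5, -12.8]
grip_width: 0.0232
```

Steady at about 13 N, or roughly 12 N net of the pin's weight, for over 1 s with no further lift. Now I lower it home and release.

Request:
send_rows:
  deltas:
    - {"tx": 0, "ty": 0.02, "tz": 0.2, "rx": 0, "ry": 0, "rz": 0}
    - {"tx": 0, "ty": 0.02, "tz": 0.4, "rx": 0, "ry": 0, "rz": 0}
    - {"tx": 0, "ty": 0.02, "tz": 0.4, "rx": 0, "ry": 0, "rz": 0}
    - {"tx": 0, "ty": 0.02, "tz": 0.4, "rx": 0, "ry": 0, "rz": 0}
    - {"tx": 0, "ty": 0.02, "tz": 0.4, "rx": 0, "ry": 0, "rz": 0}

```text
time: 16.75
position: [0.5569, 0.0743, 0.0676]
tool_rot: [0.996, 0.084, 0.001, -0.0]
ft_force: [-2.9, 2.0, -0.3]
grip_width: 0.0229
```

```bash
python3 - <<'E'
from ov import *
p,r=st()
E
```

```text
t 16.75 p [0.5569 0.0743 0.0676] yang -1.4031 zax [ 1.3e-03  5.0e-04 -1.0e+00] grip 0.0229 F [-2.93  1.97 -0.25] M [0.36 0.68 0.04] q [-0.07  0.67  1.72  0.    0.76  1.34]
```

Request:
send_rows:
  deltas:
    - {"tx": 0, "ty": 0, "tz": 0.1, "rx": 0, "ry": 0, "rz": 0}
    - {"tx": 0, "ty": 0, "tz": 0.1, "rx": 0, "ry": 0, "rz": 0}
    - {"tx": 0, "ty": 0, "tz": 0.1, "rx": 0, "ry": 0, "rz": 0}
    - {"tx": 0, "ty": 0, "tz": 0.1, "rx": 0, "ry": 0, "rz": 0}

```text
time: 17.08
position: [0.5569, 0.0743, 0.0669]
tool_rot: [0.996, 0.084, 0.001, -0.0]
ft_force: [-3.4, 2.5, 6.0]
grip_width: 0.0231
```

Request:
send_rows:
  deltas:
    - {"tx": 0, "ty": 0, "tz": -0.03, "rx": 0, "ry": 0, "rz": 0}
    - {"tx": 0, "ty": 0, "tz": -0.05, "rx": 0, "ry": 0, "rz": 0}
    - {"tx": 0, "ty": 0, "tz": -0.05, "rx": 0, "ry": 0, "rz": 0}
    - {"tx": 0, "ty": 0, "tz": -0.05, "rx": 0, "ry": 0, "rz": 0}
    - {"tx": 0, "ty": 0, "tz": -0.05, "rx": 0, "ry": 0, "rz": 0}
  claw: 5

```text
time: 17.5
position: [0.5572, 0.0736, 0.0663]
tool_rot: [0.996, 0.084, 0.001, 0.0]
ft_force: [-0.8, -0.8, -0.3]
grip_width: 0.0464
```

Request:
send_rows:
  deltas:
    - {"tx": 0, "ty": 0, "tz": 0, "rx": 0, "ry": 0, "rz": 0}
    - {"tx": 0, "ty": 0, "tz": -1, "rx": 0, "ry": 0, "rz": 0}
    - {"tx": 0, "ty": 0, "tz": -4, "rx": 0, "ry": 0, "rz": 0}
    - {"tx": 0, "ty": 0, "tz": -8, "rx": 0, "ry": 0, "rz": 0}
    - {"tx": 0, "ty": 0, "tz": -12, "rx": 0, "ry": 0, "rz": 0}

```text
time: 17.92
position: [0.5555, 0.0739, 0.1873]
tool_rot: [0.996, 0.084, -0.001, -0.0]
ft_force: [0.5, -0.7, 0.3]
grip_width: 0.0499
```

```bash
python3 - <<'E'
from ov import *
p,r=st()
look(16,{"scene":(370,440,100,170)})
look(17,{"scene":(0,640,0,400)})
c=load("scene17.npz")
jig=[.5573,.0738,.168]
cv2.imwrite("pics/ov17.png",ov(17,p,[.5573,.0738,.009],jig,bx=(350,450,90,190)))
S=cloud(c);m=np.zeros(S.shape[:2],bool);m[100:165,390:430]=1
q=S[m&(np.hypot(S[...,0]-.557,S[...,1]-.074)<.02)&(S[...,2]>.075)&(S[...,2]<.13)];print(len(q),np.percentile(q,[2,50,98],axis=0).round(4))
p,r=st()
E
```

```text
t 17.92 p [0.5555 0.0739 0.1873] yang -1.4031 zax [-2.6e-03  1.0e-04 -1.0e+00] grip 0.0499 F [ 0.51 -0.69  0.33] M [-0.07  0.06  0.05] q [-0.07  0.49  1.63 -0.    1.03  1.34]
156 [[0.5466 0.062  0.0759]
 [0.562  0.0693 0.094 ]
 [0.568  0.0834 0.1037]]
t 18.02 p [0.5615 0.0737 0.1936] yang -1.4028 zax [ 0.0156 -0.001  -0.9999] grip 0.05 F [ 0.84  0.35 -0.02] M [-0.07  0.14 -0.07] q [-0.07  0.48  1.62  0.    1.02  1.34]
```

View pics/scene16.png

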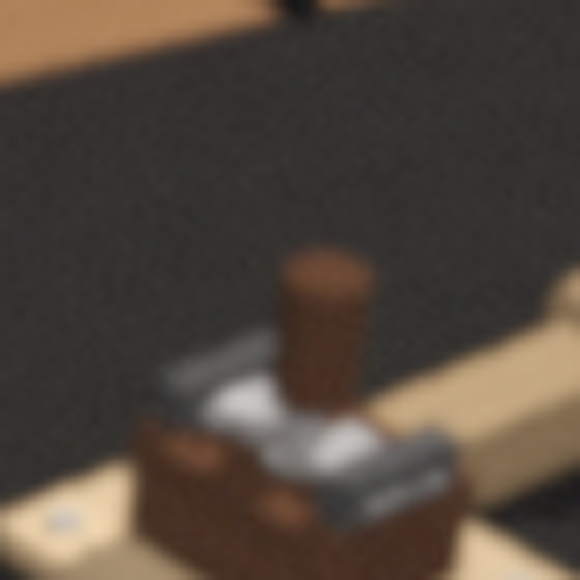

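View pics/scene17.png

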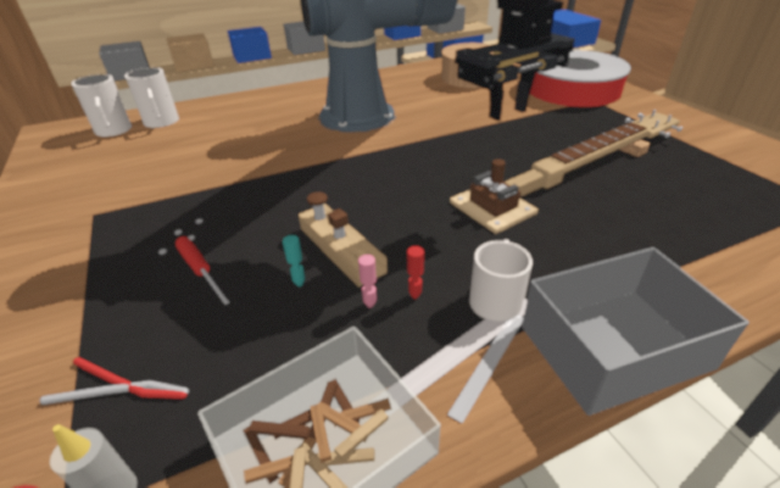

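View pics/ov17.png

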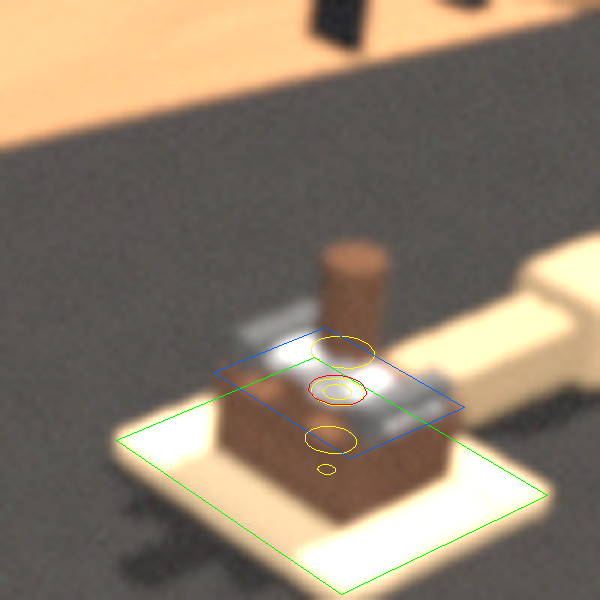

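The pin stands upright in the jig with its jaws closed at the neck: grip top at display (328,270), z = 0.1037 against 0.103 expected. The other things are where they were. I let the arm settle and hand in.

Request:
send_rows:
  deltas:
    - {"tx": 0, "ty": 0, "tz": 0, "rx": 0, "ry": 0, "rz": 0}
    - {"tx": 0, "ty": 0, "tz": 0, "rx": 0, "ry": 0, "rz": 0}
    - {"tx": 0, "ty": 0, "tz": 0, "rx": 0, "ry": 0, "rz": 0}
    - {"tx": 0, "ty": 0, "tz": 0, "rx": 0, "ry": 0, "rz": 0}

```text
time: 18.35
position: [0.5553, 0.0739, 0.1848]
tool_rot: [0.996, 0.084, -0.002, -0.0]
ft_force: [0.1, 0.2, -0.4]
grip_width: 0.0494
```

```bash
python3 - <<'E'
from look import *
st();print(robot.hand_in())
E
```

```text
t 18.35 p [0.5553 0.0739 0.1848] yang -1.403 zax [-3.5e-03  2.0e-04 -1.0e+00] grip 0.0494 F [ 0.05  0.19 -0.37] M [-0.01  0.15  0.02] q [-0.07  0.49  1.63 -0.    1.02  1.34]
the job is handed in; nothing more can be done
None
```

The waisted pin is locked in the jig and released, and I handed the job in at 18.4 s; hand-in reports no verdict.

- **Insertion:** I pressed the pin down to a hard stop. The tool stood at 66.8 mm there, against 67 mm predicted for fully home, with 12 N of push.
- **Tug:** The pin lifted 3.8 mm and stopped hard on the jaws.
- **Pull force:** The force drifted between 8 and 17 N while I trimmed it. I then held a steady 13 N at the wrist, about 12 N net of the pin's weight, for just over 1 s. The highest reading was 16.9 N, below the 25 N limit, but I only saw readings at the end of each move.
- **Last checks:** With the gripper clear, the last pictures show the pin upright between the shut jaws. Its top is at 103.7 mm, against 103 mm expected. The other pins, the look-alikes, the mug and the screwdriver look unmoved, judged by eye.
- **Disagreements:** The two cameras differed by 2–6 mm on the pin and the jig. I settled that with finger overlays in the scene camera. My first batch of moves was refused for missing keys; nothing moved.

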